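Charge a ring mould by weight on the spring scale

ROBOT

A 6-joint arm with a two-finger parallel gripper is mounted at the origin on the work surface. World frame = base frame: x ahead of the robot, y to its left, z up, the work surface at z = 0. Lengths are in m, angles in rad, forces in N, time in s.
With the tool pointing down it reaches from about 0.3 to 0.95 m from the base axis. Payload 3.1 kg.
Tool frame: the origin (TCP) lies between the finger pads; the fingertips stand 25 mm ahead of it and the grasp point (between the pads) lies 6 mm ahead of it; z points along the fingers, y is the direction in which the jaws open and shut (so a half turn about z gives the same grasp; the last joint's range is limited). The gripper opens to 85 mm and grips with 20 to 120 N. Pads are 22 mm wide; open, the fingers measure 114 mm over their backs; the gripper's body (76 mm by 85 mm) begins 54 mm behind the grasp point. The pads swing forward as they close: fully open they stand 13 mm farther back than shut.
Start: joints at [1.039, 0.308, 1.634, -0, 1.2, -0.07], TCP at [0.279, 0.56, 0.256] pointing down, gripper open.
Joint ranges: [-3.06, 3.06], [-0.79, 1.96], [0.05, 2.63], [-1.19, 4.34], [0.05, 2.64], [-2.94, 2.94]. Speed limits (rad/s): [2.79, 2.79, 3.14, 3.14, 3.14, 3.14].

INTERFACE

Orientations are given as a unit quaternion [w, x, y, z].
In Python, from workcell import bot, imaging, job gives the robot as it stands.
- The arm moves only by the shell command python3 -m handwheel 'ROWS' [FORCE]. ROWS is JSON, a list of rows, each a list of 5 numbers: the shift along the tool's x, y, z in cm, then the turn about the tool's z in rad, then the finger opening in cm, from 0 to 8.54. In form: [[tx, ty, tz, roll, jaw], ...]. A call has 1 to 10 rows; each row shifts and turns the commanded pose from where the row before left it, along the tool's axes as they then stand; what a row does not reach is not made up. A row lasts 1/12 s, in which the tool goes at most 41.7 mm and 7.16 degrees, less where a joint would pass 70% of its speed; a pose out of reach is approached as far as the arm can. A call with a gripper value outside its range is refused whole. The fingers move at their own pace and stop on an object; FORCE is the grip in N (left out, the last holds). Time passes only in rows, so rows that do not move let the fingers close. It gives the time, the measured TCP pose, the force and the opening at its end, in the units of the state.
- bot.get_obs(): the state, without advancing time (a new reading comes with each control period).
- imaging.capture(name): name is "scene" or "top" or "wrist"; returns the picture (480x640x3 uint8, red, green, blue); there is no depth.
- imaging.camera_params(name): a dict with "fx", "fy", "cx", "cy" (pixels), "origin" and "orientation" of the camera in the world. Camera axes: x right, y down, z forward; pixel columns grow to the right and rows downward; lengths in m; the calibration is good to about 2 mm. A picture is of the moment at which its call begins: read the wrist's pose just before it. camera_params takes no time and is no camera call; for the wrist camera it gives the pose at the moment of the call.
- job.close_job(): hands the job in, once; it reports no verdict.
The state is a dict: "t": time; "qpos": joint angles; "joint_velocities": joint speeds; "tau": joint torques, N m; "eef_pos": TCP position; "eef_rot": TCP orientation; "force": force on the tool from outside, world axes, zero at the start; "wrist_torque": the same for the moment, N m; "finger_gap": finger opening in m.
Only numpy, scipy, OpenCV 4.12 (cv2) and the standard library are available. Lean on these libraries where they do the work, as an engineer would, in place of code of your own. Each camera call takes 0.05 s, during which the arm holds its last target.

TASK

Charge the ring mould that stands on the spring scale: take the plastic ring blanks from the board one at a time and lower each over the mould's core pin by feel until it sits fully home, without dropping it or forcing the scale, and let go so that the pan can settle. Check after every ring and stop with the ring that first brings the pointer down to the mark of the set clip or past it; leave the spare rings where they lie, and leave the clip and the other things on the bench alone.

Things in the scene. Friction and masses are not known exactly. Their poses are not given: they have to be found in the camera images.
- scale: Bench spring scale, fixed: grey housing 150 mm square, 75 mm high, with a graduated upright (white, 44 mm wide, 164 mm tall bar) on its +x side, 107 mm from the axis. Origin on the bench under the pan's axis, z up. The pan slides straight up and down on a soft damped spring, about 75 N/m: an average ring sinks it 7.5 mm. Empty it stands 3 to 5 mm below its upper stop; the lower stop is 60 mm below the upper.
- pan: Moving part of the scale: 146 mm steel pan with the ring mould's round aluminium bottom plate (88 mm) bolted on. Origin on the axis at the plate's top face, on which the first ring sits (about 161 mm above the bench when empty); z is up. It turns with the scale and carries the pin and the pointer.
- pin_top (a point): Centre of the top face of the mould's steel core pin, which stands on the plate's middle: 22 mm diameter, 66 mm tall above the plate, the last 12 mm tapering to 14 mm. A ring has 1 mm of play all round on the straight part. Moves down with the pan. More than 10 N on the pin or pan, downward or sideways, strains the scale.
- pointer (a point): Tip of the pan's dark pointer, which reaches round the upright to the front of its graduated face. It goes down with the pan.
- mark (a point): The mark: tip of the dark set clip clamped on the upright, tip to tip with the pointer (2 mm apart sideways) when both are level. Its height differs from start to start and takes two or three rings to reach. Compare heights when nothing touches the pan.
- board: Plywood board lying fixed on the bench with the four ring blanks on it, 250 x 250 x 12 mm; origin at the centre of its underside.
- ring_a_mid (a point): Ring blank of pressed recycled plastic, pale grey with flecks, lying flat on the plywood board at the start: 66 mm outside diameter, 20 mm high, about 57 g (each up to 10 % off). The 24 mm through bore is pressed by hand and stands 3 to 3.5 mm off the centre of the outside, each ring in another direction. The point is the centre of the outside, half-way up; z is the axis.
- ring_b_mid (a point): Ring blank of pressed recycled plastic, pale grey with flecks, lying flat on the plywood board at the start: 66 mm outside diameter, 20 mm high, about 57 g (each up to 10 % off). The 24 mm through bore is pressed by hand and stands 3 to 3.5 mm off the centre of the outside, each ring in another direction. The point is the centre of the outside, half-way up; z is the axis.
- ring_c_mid (a point): Ring blank of pressed recycled plastic, pale grey with flecks, lying flat on the plywood board at the start: 66 mm outside diameter, 20 mm high, about 57 g (each up to 10 % off). The 24 mm through bore is pressed by hand and stands 3 to 3.5 mm off the centre of the outside, each ring in another direction. The point is the centre of the outside, half-way up; z is the axis.
- ring_d_mid (a point): Ring blank of pressed recycled plastic, pale grey with flecks, lying flat on the plywood board at the start: 66 mm outside diameter, 20 mm high, about 57 g (each up to 10 % off). The 24 mm through bore is pressed by hand and stands 3 to 3.5 mm off the centre of the outside, each ring in another direction. The point is the centre of the outside, half-way up; z is the axis.
- sleeve_mid (a point): Bystander: the mould's aluminium outer sleeve standing on the bench, a tube of 86 mm outside diameter and 75 mm height; the point is its centre.
- scraper: Bystander: flat steel scraper bar lying on the bench, 22 x 200 x 5 mm, long along its y; origin at the centre of its underside.
- cup_mould: Bystander: amber cup mould standing on the bench, 72 mm diameter at the rim, 55 mm high; origin at the centre of its underside.
Things that resemble listed ones, but are neither listed nor needed, are in the scene too. Leave any green, orange or red look-alike of the part that bears ring_a_mid alone.

How it is judged:
By the outcome, as a careful person would: the job done as asked, in the order asked, and still so for the second after the job is handed in, with the robot touching nothing.
It also fails if it takes over 72 s, if anything falls off the work surface, if the arm or the gripper's body presses on something with over 40 N, if the wrist force passes 120 N, or if a joint passes its speed limit or range.

## Working session

There is one attempt and no reset: what is moved stays moved. The work goes in short steps, Python scripts to look and compute and a shell command to move; the robot and the scene stay as the last step left them, time stands still between calls to the robot, and variables do not carry over. Pictures are saved under pics/ and viewed, and the job is handed in when it is done.

```bash
ls; mkdir -p pics; python3 - <<'E'
from workcell import bot, imaging, job
import cv2
for n in ("scene","top","wrist"):
    p=imaging.camera_params(n); print(n,p)
    cv2.imwrite(f"pics/{n}0.png",imaging.capture(n)[:,:,::-1])
print(bot.get_obs())
E
```

```text
pics
scene {'fx': 563.1658294735042, 'fy': 563.1658294735042, 'cx': 308.82960279325187, 'cy': 247.00043686868918, 'origin': array([1.02224282, 0.56705591, 1.06644809]), 'orientation': array([-0.0917974 ,  0.28583479,  0.90060989, -0.31428257])}
top {'fx': 547.5580315778014, 'fy': 547.5580315778014, 'cx': 317.39768615901016, 'cy': 247.79951942527256, 'origin': array([ 0.44301206, -0.03837012,  1.20107107]), 'orientation': array([-0.06022439,  0.71341955, -0.69670934,  0.04473994])}
wrist {'fx': 369.563110927321, 'fy': 369.563110927321, 'cx': 322.0841123687783, 'cy': 245.87804138643827, 'origin': array([0.20603539, 0.59427692, 0.37239186]), 'orientation': array([0.13594144, 0.83935994, 0.51965195, 0.08340669])}
{'t': 0.15, 'qpos': array([ 1.03932944e+00,  3.08818991e-01,  1.63489062e+00, -4.04915250e-05,
        1.19971460e+00, -6.96664422e-02]), 'joint_velocities': array([ 0.00076988, -0.00379187, -0.00191585, -0.00079361, -0.00087103,
        0.00042707]), 'tau': array([-5.39650991e-04, -4.15805662e+01, -2.77145416e+01, -1.27400072e-04,
        6.10686649e-03,  2.18539316e-05]), 'eef_pos': array([0.27818381, 0.55900208, 0.25530383]), 'eef_rot': array([-2.53112142e-04,  2.28846687e-01,  9.73462046e-01, -8.80309816e-04]), 'force': array([ 0.3237941 ,  0.36871151, -0.24459685]), 'wrist_torque': array([-0.02052548, -0.00867604, -0.01088675]), 'finger_gap': 0.08549065385202997}
```

View pics/scene0.png

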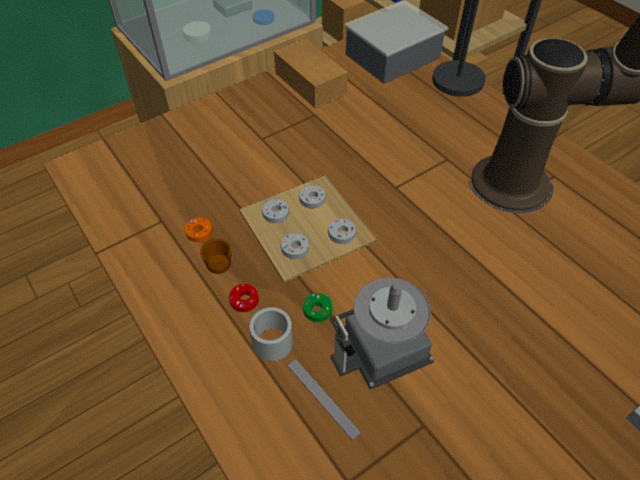

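View pics/top0.png

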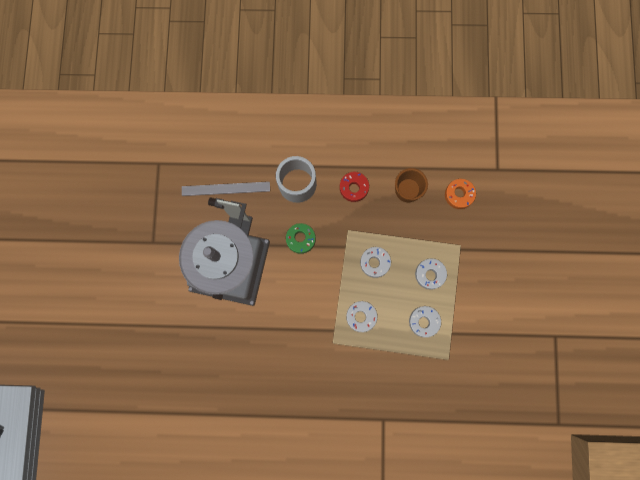

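View pics/wrist0.png

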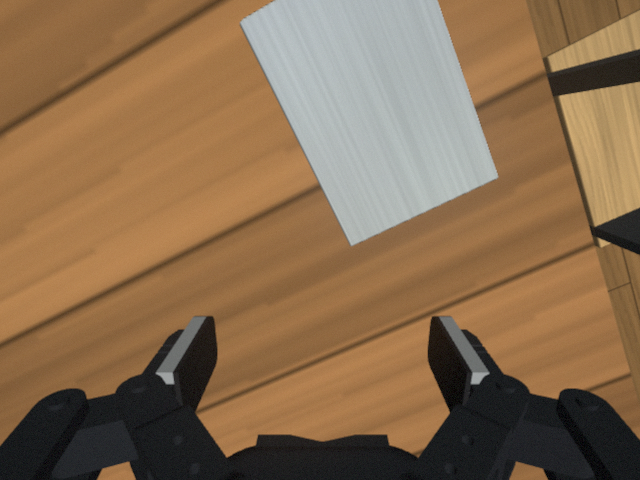

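Rings: the four grey ones lie on the board in the top view at (376,262), (431,273), (362,316) and (425,322). The scale axis is near (213,255) and the pointer and clip near (230,205). The green, red and orange rings are decoys. Next: localise these.

```bash
cat > h.py <<'E'
import numpy as np, cv2
from scipy.spatial.transform import Rotation as R
from workcell import bot, imaging, job
def rot(q): return R.from_quat([q[1],q[2],q[3],q[0]]).as_matrix()
def ray(p,uv):
    d=np.array([(uv[0]-p['cx'])/p['fx'],(uv[1]-p['cy'])/p['fy'],1.]); return np.array(p['origin']),rot(p['orientation'])@d
def onz(p,uv,z):
    o,d=ray(p,uv); return o+d*(z-o[2])/d[2]
def proj(p,X):
    c=rot(p['orientation']).T@(np.array(X)-p['origin']); return np.array([p['fx']*c[0]/c[2]+p['cx'],p['fy']*c[1]/c[2]+p['cy']])
def tri(rs):
    A=np.zeros((3,3));b=np.zeros(3)
    for o,d in rs:
        d=d/np.linalg.norm(d);M=np.eye(3)-np.outer(d,d);A+=M;b+=M@o
    return np.linalg.solve(A,b)
E
python3 - <<'E'
from h import *
im=cv2.imread('pics/top0.png');hsv=cv2.cvtColor(im,cv2.COLOR_BGR2HSV)
p=imaging.camera_params('top')
m=((hsv[...,1]<60)&(hsv[...,2]>110)).astype(np.uint8)*255
m[:, :335]=0; m[:235]=0; m[360:]=0; m[:,465:]=0
cs,_=cv2.findContours(m,cv2.RETR_EXTERNAL,cv2.CHAIN_APPROX_NONE)
for c in cs:
    if cv2.contourArea(cv2.convexHull(c))<300: continue
    e=cv2.fitEllipse(cv2.convexHull(c)); print(e, onz(p,e[0],0.030))
# fingertips
pw=imaging.camera_params('wrist'); o=bot.get_obs(); Rt=rot(o['eef_rot']);print(Rt.round(3))
Rc=Rt.T@rot(pw['orientation']); print('cam in tool',Rt.T@(pw['origin']-o['eef_pos']),Rc.round(3))
for uv in [(213,318),(216,375),(431,318),(428,375)]:
    oo,d=ray(pw,uv); d=Rt.T@d; s=Rt.T@(oo-o['eef_pos']); 
    t=(np.sign(d[1])*0.0427-s[1])/d[1]; print(uv,s+t*d)
for n,k in(('top',3),('scene',4)):
    im=cv2.imread(f'pics/{n}0.png')
    x,y,w,h=(165,185,120,130) if n=='top' else (310,260,140,130)
    cv2.imwrite(f'pics/{n}z.png',cv2.resize(im[y:y+h,x:x+w],None,fx=4.5,fy=4.5,interpolation=cv2.INTER_CUBIC))
E
```

```text
((424.799072265625, 321.37371826171875), (31.542675018310547, 32.2067756652832), 107.584228515625) [ 0.46596295 -0.24122272  0.03      ]
((361.39105224609375, 316.28350830078125), (31.074050903320312, 31.567590713500977), 174.46136474609375) [ 0.47333001 -0.10738511  0.03      ]
((430.7269287109375, 273.51275634765625), (30.994548797607422, 31.971899032592773), 77.81742095947266) [ 0.56779348 -0.25423523  0.03      ]
((375.1377868652344, 261.705078125), (30.815380096435547, 31.14849090576172), 23.182510375976562) [ 0.59054241 -0.13534487  0.03      ]
[[-0.895  0.446 -0.001]
 [ 0.446  0.895 -0.002]
 [ 0.    -0.002 -1.   ]]
cam in tool [ 0.0803139  -0.00071242 -0.11722904] [[-0.001 -0.949 -0.315]
 [ 1.    -0.001  0.001]
 [-0.001 -0.315  0.949]]
(213, 318) [ 0.00906097 -0.0427      0.00928153]
(216, 375) [-0.01436832 -0.0427      0.00569547]
(431, 318) [0.00673168 0.0427     0.01326388]
(428, 375) [-0.01752351  0.0427      0.00965983]
```

View pics/topz.png

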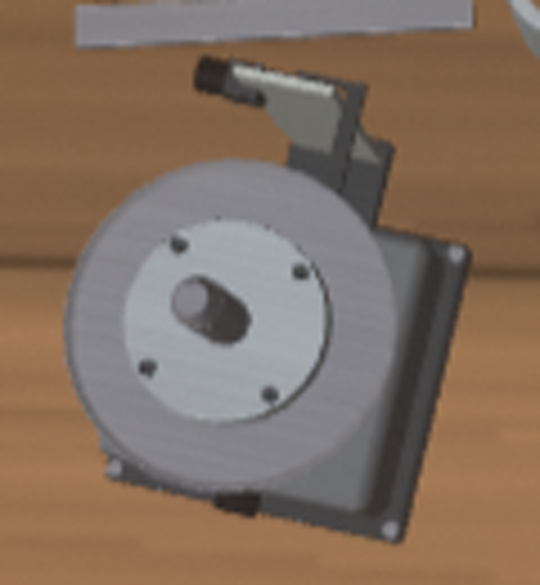

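View pics/scenez.png

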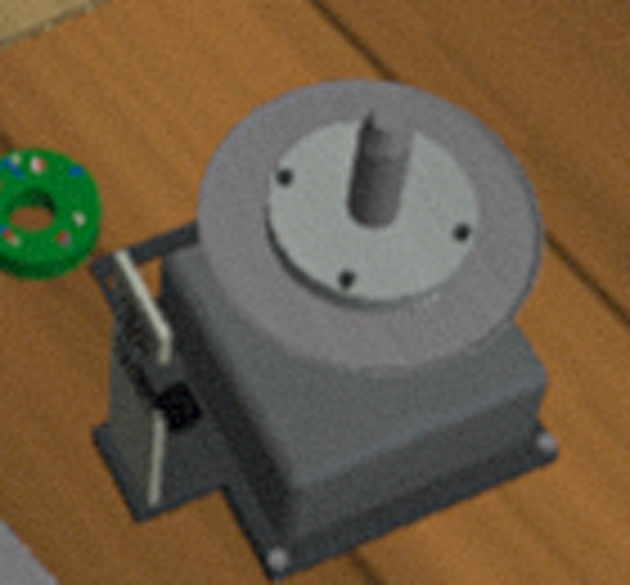

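The top view shows the pin top at about (207.5,251.5) and the clip at about (212,201). The scene view shows the pin top at about (396,288). Next I triangulate those and get the scale's yaw from the base screws.

```bash
python3 - <<'E'
from h import *
pt=imaging.camera_params('top');ps=imaging.camera_params('scene')
T=lambda u,v:(165+(u+.5)/4.5-.5,185+(v+.5)/4.5-.5)
S=lambda u,v:(310+(u+.5)/4.5-.5,260+(v+.5)/4.5-.5)
pin=tri([ray(pt,T(191,299)),ray(ps,S(388,122))]);print('pin',pin)
print('pan plate centre top',onz(pt,T(226,321),0.161),'pan',onz(pt,T(230,326),0.155), 'scene plate',onz(ps,S(373,212),.161))
for s in [(455,255),(391,529),(115,468)]: print('screw',onz(pt,T(*s),0.01))
print('clip',[onz(pt,T(210,75),z) for z in (.12,.15)])
print(rot(bot.get_obs()['eef_rot'])[:2,:2])
ex=None
E
```

```text
pin [0.57842987 0.18360281 0.22715178]
pan plate centre top [0.57821608 0.18338311 0.161     ] pan [0.5768682  0.18282116 0.155     ] scene plate [0.57836567 0.18423783 0.161     ]
screw [0.63302758 0.10451727 0.01      ]
screw [0.49840372 0.13022398 0.01      ]
screw [0.52465246 0.26587542 0.01      ]
clip [array([0.69527979, 0.20531691, 0.12      ]), array([0.6882793 , 0.19855453, 0.15      ])]
[[-0.89525826  0.44554668]
 [ 0.44554757  0.89525684]]
```

```bash
python3 -m handwheel '[[0,0,0,-0.116,8.5],[0,0,0,-0.116,8.5],[0,0,0,-0.116,8.5],[0,0,0,-0.1145,8.5],[-1.15,-3.7,0.5,0,8.5],[-1.15,-3.7,0.5,0,8.5],[-1.15,-3.7,0.5,0,8.5],[-1.15,-3.7,0.5,0,8.5],[-1.15,-3.7,0.5,0,8.5],[-1.15,-3.7,0.5,0,8.5]]'
python3 -m handwheel '[[-1.15,-3.7,0.5,0,8.5],[-1.15,-3.7,0.5,0,8.5],[-1.15,-3.7,0.5,0,8.5],[-1.15,-3.7,0.5,0,8.5],[-1.15,-3.7,1,0,8.5],[-1.15,-3.7,1,0,8.5],[-1.15,-3.7,1,0,8.5],[-1.15,-3.7,1,0,8.5],[-1.15,-3.7,1,0,8.5]]'
```

```text
t: 0.98
eef_pos: [0.3475, 0.3357, 0.2258]
eef_rot: [-0.0, -0.001, 1.0, -0.0]
force: [-0.1, -0.7, -0.3]
finger_gap: 0.0846
t: 1.73
eef_pos: [0.4515, 0.0027, 0.1559]
eef_rot: [0.0, -0.0, 1.0, 0.0]
force: [0.2, 0.1, -0.4]
finger_gap: 0.0847
```

```bash
python3 -m handwheel '[[-1.12,-3.65,1.2,0,8.5],[-1.12,-3.65,1.2,0,8.5],[-1.12,-3.65,1.2,0,8.5],[0,0,0,0,8.5],[0,0,0,0,8.5]]'
cat > look.py <<'E'
import sys
from h import *
def look(name):
    o=bot.get_obs(); p=imaging.camera_params('wrist'); im=imaging.capture('wrist')[:,:,::-1].copy()
    cv2.imwrite(f'pics/{name}.png',im); np.save(f'pics/{name}.npy',{'o':o,'p':p},allow_pickle=True)
    print('t',o['t'],'pos',o['eef_pos'].round(4),'F',o['force'].round(2)); return o,p,im
if __name__=='__main__': look(sys.argv[1])
E
python3 look.py w1
```

```text
t: 2.15
eef_pos: [0.4847, -0.1065, 0.1193]
eef_rot: [-0.001, 0.002, 1.0, 0.0]
force: [-0.3, 0.0, 0.1]
finger_gap: 0.0848
t 2.15 pos [ 0.4847 -0.1065  0.1193] F [-0.27  0.03  0.07]
```

View pics/w1.png

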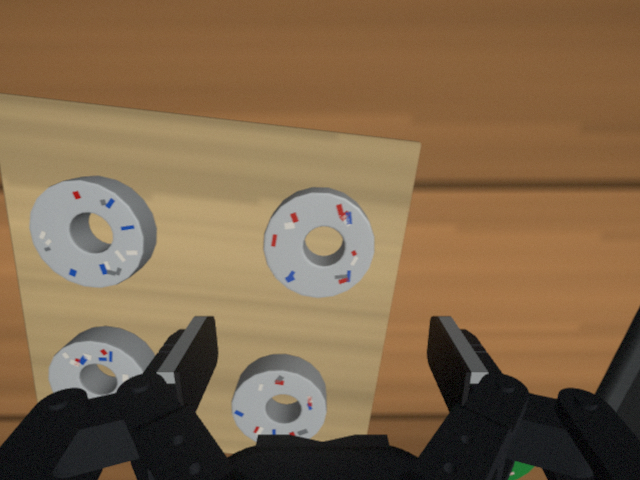

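View w1: ring B's top face is centred near (319,242) with its bore near (324,245). The other three rings and both fingers are also in view. Next I measure the bore offset on the top-face plane.

```bash
cat > ringfit.py <<'E'
import sys
from h import *
def circ(P):
    P=np.array(P)
    for _ in range(4):
        A=np.c_[2*P,np.ones(len(P))];s=np.linalg.lstsq(A,(P**2).sum(1),rcond=None)[0]
        r=np.sqrt(s[2]+s[0]**2+s[1]**2);e=np.abs(np.hypot(*(P-s[:2]).T)-r)
        P=P[e<=max(np.percentile(e,85),2e-4)]
    return s[:2],r,e.max()
def fit(im,p,o,c,ztop,thr=150,hw=75):
    """top face of ring near pixel c -> outer centre, bore centre (world)"""
    hsv=cv2.cvtColor(im,cv2.COLOR_BGR2HSV)
    m=((hsv[...,2]>thr)&(hsv[...,1]<55)).astype(np.uint8)*255
    w=np.zeros_like(m); u,v=map(int,c); w[max(v-hw,0):v+hw,max(u-hw,0):u+hw]=255; m&=w
    m=cv2.morphologyEx(m,cv2.MORPH_OPEN,np.ones((2,2)))
    cs,_=cv2.findContours(m,cv2.RETR_EXTERNAL,cv2.CHAIN_APPROX_NONE)
    k=max(cs,key=lambda a:cv2.contourArea(cv2.convexHull(a)))
    f=np.zeros_like(m);cv2.drawContours(f,[cv2.convexHull(k)],-1,255,-1)
    ho=cv2.convexHull(k)[:,0,:]
    out=circ([onz(p,q,ztop)[:2] for q in ho])
    inner=cv2.bitwise_and(cv2.bitwise_not(m),cv2.erode(f,np.ones((5,5))))
    inner=cv2.morphologyEx(inner,cv2.MORPH_OPEN,np.ones((9,9)))
    cs,_=cv2.findContours(inner,cv2.RETR_EXTERNAL,cv2.CHAIN_APPROX_NONE)
    k=max(cs,key=cv2.contourArea)
    bo=circ([onz(p,q,ztop)[:2] for q in cv2.convexHull(k)[:,0,:]])
    Rt=rot(o['eef_rot'])
    to=lambda xy:(Rt.T@(np.array([*xy,ztop])-o['eef_pos']))*1e3
    print('outer',out[0].round(4),'r',round(out[1]*1e3,2),'bore',bo[0].round(4),'r',round(bo[1]*1e3,2),'tool mm outer',to(out[0]).round(1),'bore',to(bo[0]).round(1),'off world mm',((bo[0]-out[0])*1e3).round(2))
    return out,bo
if __name__=='__main__':
    d=np.load(f'pics/{sys.argv[1]}.npy',allow_pickle=True).item();im=cv2.imread(f'pics/{sys.argv[1]}.png')
    for thr in map(int,sys.argv[5:] or [150]): fit(im,d['p'],d['o'],(float(sys.argv[2]),float(sys.argv[3])),float(sys.argv[4]),thr)
E
python3 ringfit.py w1 319 242 .032 140 150 165; python3 ringfit.py w1 88 232 .032  150 ; python3 -c "
import cv2;im=cv2.imread('pics/w1.png');print(im[200,319],im[190,319],im[250,95],im[232,90],im[255,324])"
```

```text
outer [ 0.4732 -0.1086] r 32.39 bore [ 0.4726 -0.1053] r 12.25 tool mm outer [11.3 -2.2 87.3] bore [12.   1.1 87.3] off world mm [-0.62  3.27]
outer [ 0.4732 -0.1084] r 32.25 bore [ 0.4724 -0.1054] r 12.48 tool mm outer [11.3 -2.  87.3] bore [12.1  1.  87.3] off world mm [-0.84  3.01]
outer [ 0.4725 -0.1077] r 31.35 bore [ 0.472 -0.105] r 13.36 tool mm outer [12.  -1.3 87.3] bore [12.5  1.4 87.3] off world mm [-0.56  2.73]
outer [ 0.4659 -0.2429] r 32.25 bore [ 0.4637 -0.2397] r 12.53 tool mm outer [  18.2 -136.5   87.2] bore [  20.3 -133.3   87.2] off world mm [-2.17  3.23]
[169 169 166] [105 105 106] [104 103 103] [109 109 107] [111 139 154]
```

```bash
python3 -m handwheel '[[0.58,-0.09,2,0,8.5],[0.58,-0.09,2.7,0,8.5],[0,0,2.4,0,8.5],[0,0,1,0,8.5],[0,0,0,0,8.5],[0,0,0,0,5],[0,0,0,0,5],[0,0,0,0,5],[0,0,0,0,5],[0,0,0,0,5]]' 30
python3 look.py w2
```

```text
t: 3.03
eef_pos: [0.475, -0.1066, 0.0411]
eef_rot: [0.001, -0.0, 1.0, -0.0]
force: [-1.1, 3.3, 6.2]
finger_gap: 0.0651
t 3.0333 pos [ 0.475  -0.1066  0.0411] F [-1.06  3.33  6.2 ]
```

View pics/w2.png

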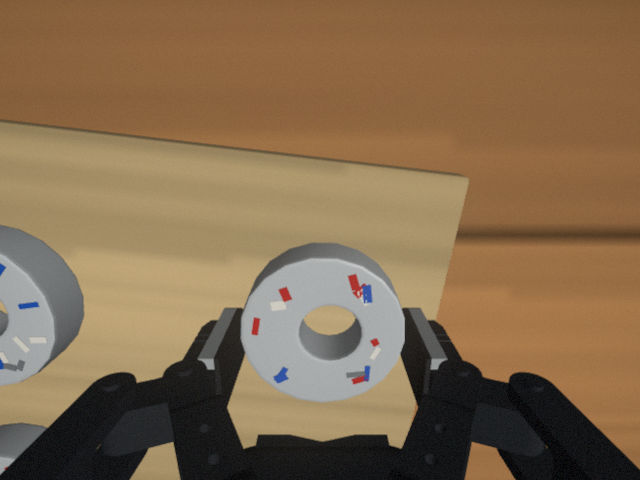

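View w2: the ring is gripped between the pads with its bore at about (330,332). I lift it and re-measure the bore in the tool frame.

```bash
python3 -m handwheel '[[0,0,-1,0,5],[0,0,-3.5,0,5],[0,1,-4,0,5],[-1.5,2.5,-3,0,5],[-1.5,3.0,-2.5,0,5],[-1.5,3.0,-2.5,0,5],[-1.5,3.0,-2.5,0,5],[-1.5,3.0,-2.5,0,5],[0,0,-2,0,5],[0,0,0,0,5]]'
python3 look.py w3
```

```text
t: 3.92
eef_pos: [0.5519, 0.0495, 0.2804]
eef_rot: [0.006, -0.002, 1.0, -0.0]
force: [0.3, -0.1, 0.4]
finger_gap: 0.0651
t 3.9167 pos [0.5519 0.0495 0.2804] F [ 0.33 -0.14  0.41]
```

View pics/w3.png

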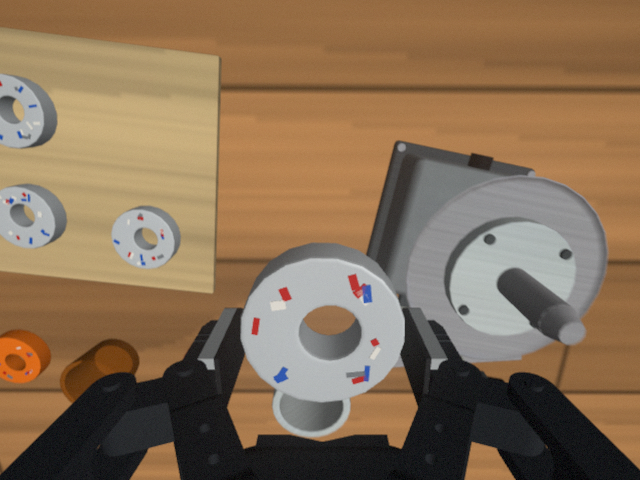

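```bash
python3 ringfit.py w2 322 325 .032 140 150; python3 ringfit.py w3 322 325 .2713 140 150; python3 - <<'E'
from h import *
d=np.load('pics/w3.npy',allow_pickle=True).item();p=d['p'];print(onz(p,(571,331),.227), onz(p,(513,277),.161))
im=cv2.imread('pics/w3.png');cv2.imwrite('pics/w3z.png',cv2.resize(im[160:400,400:640],None,fx=2.5,fy=2.5,interpolation=cv2.INTER_CUBIC))
E
```

```text
outer [ 0.4733 -0.1068] r 32.28 bore [ 0.4727 -0.1038] r 12.26 tool mm outer [ 1.7 -0.1  9.1] bore [2.3 2.8 9.1] off world mm [-0.62  2.91]
outer [ 0.4735 -0.1069] r 32.23 bore [ 0.4727 -0.1038] r 12.31 tool mm outer [ 1.5 -0.2  9.1] bore [2.3 2.9 9.1] off world mm [-0.77  3.09]
outer [0.5505 0.0498] r 32.68 bore [0.5496 0.0523] r 12.18 tool mm outer [1.5 0.3 9.1] bore [2.4 2.8 9.1] off world mm [-0.86  2.55]
outer [0.5502 0.0494] r 32.31 bore [0.5496 0.0523] r 12.3 tool mm outer [ 1.8 -0.1  9.1] bore [2.4 2.8 9.1] off world mm [-0.55  2.89]
[0.57554187 0.18020794 0.227     ] [0.57370033 0.18151974 0.161     ]
```

View pics/w3z.png

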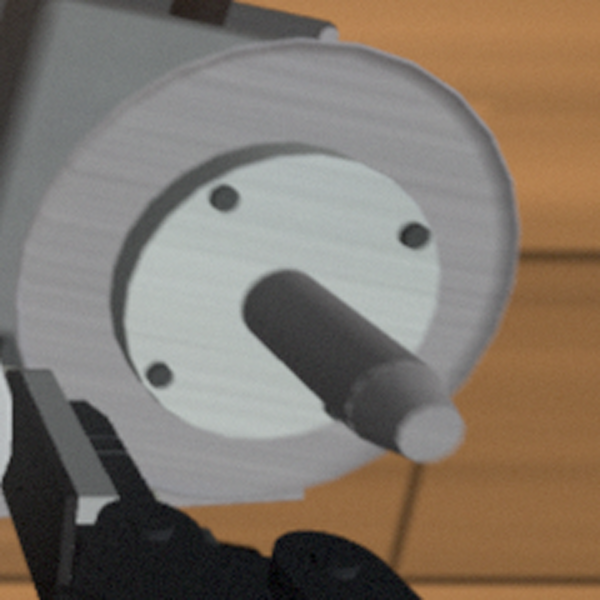

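```bash
python3 -m handwheel '[[-2,3.35,0,0,5],[-2,3.35,0,0,5],[-2,3.35,0,0,5],[-2,3.35,0,0,5],[0,0,0,0,5],[0,0,0,0,5],[0,0,0,0,5]]'
python3 look.py w4
```

```text
t: 4.55
eef_pos: [0.6266, 0.1805, 0.2718]
eef_rot: [-0.002, -0.0, 1.0, -0.001]
force: [-0.0, -0.4, 0.1]
finger_gap: 0.065
t 4.55 pos [0.6266 0.1805 0.2718] F [-0.04 -0.37  0.09]
```

View pics/w4.png

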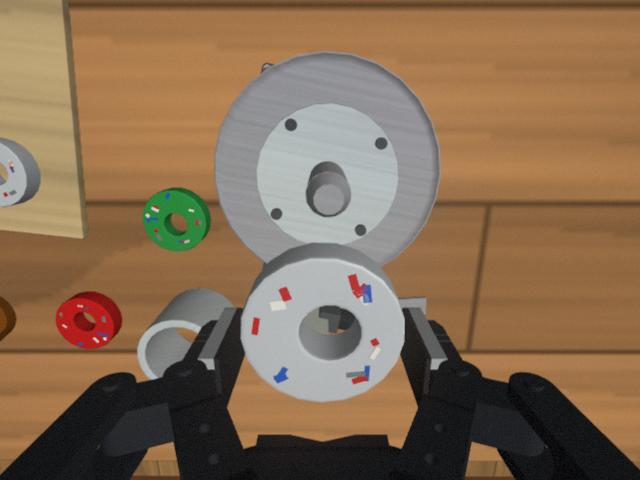

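View w4: pin top at about (329,196), plate centre at about (328,173).

```bash
python3 ringfit.py w4 322 325 .2627 140 150; python3 - <<'E'
from h import *
d=np.load('pics/w4.npy',allow_pickle=True).item();p=d['p']
im=cv2.imread('pics/w4.png');g=cv2.cvtColor(im,cv2.COLOR_BGR2GRAY)
cv2.imwrite('pics/w4z.png',cv2.resize(im[90:250,250:410],None,fx=5,fy=5,interpolation=cv2.INTER_CUBIC)[:600])
for z in(.225,.227,.229): print(onz(p,(329.5,196),z))
m=((g>165)).astype(np.uint8);m[240:]=0;m[:,:245]=0;m[:,410:]=0;m[:95]=0
cs,_=cv2.findContours(m,0,cv2.CHAIN_APPROX_NONE);k=max(cs,key=cv2.contourArea);e=cv2.fitEllipse(cv2.convexHull(k));print(e,onz(p,e[0],.161))
E
```

```text
outer [0.6247 0.1802] r 32.15 bore [0.6241 0.1834] r 12.13 tool mm outer [ 1.9 -0.3  9.1] bore [2.5 2.9 9.1] off world mm [-0.58  3.14]
outer [0.6247 0.1803] r 32.13 bore [0.6241 0.1833] r 12.27 tool mm outer [ 1.9 -0.3  9.1] bore [2.5 2.8 9.1] off world mm [-0.62  3.07]
[0.57675682 0.18299131 0.225     ]
[0.57638713 0.18295369 0.227     ]
[0.57601744 0.18291606 0.229     ]
((327.0883483886719, 174.54800415039062), (141.08265686035156, 142.1074981689453), 11.835604667663574) [0.57536759 0.18264134 0.161     ]
```

View pics/w4z.png

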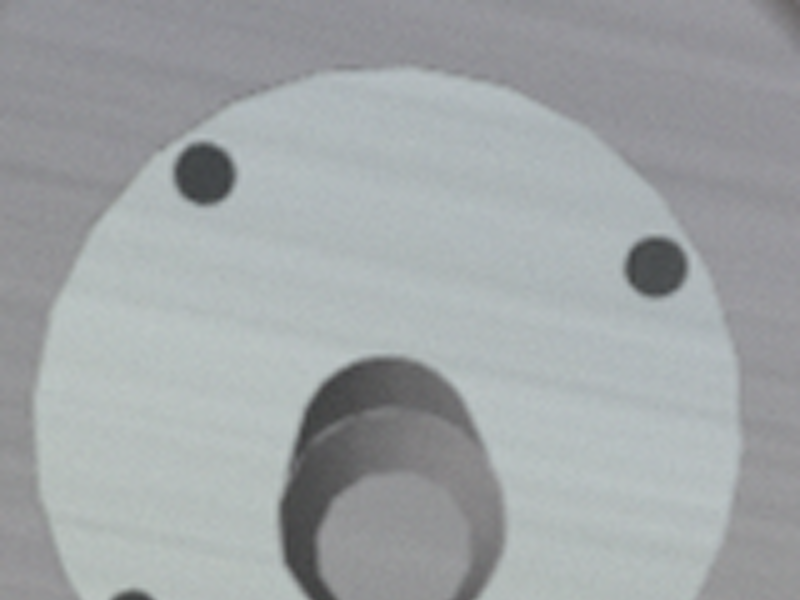

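```bash
python3 -m handwheel '[[2.3,-0.05,0,0,5],[2.35,-0.04,0,0,5],[0,0,0,0,5],[0,0,0,0,5],[0,0,0,0,5]]'
python3 look.py w5
```

```text
t: 5.02
eef_pos: [0.5817, 0.1798, 0.2743]
eef_rot: [0.001, 0.0, 1.0, -0.0]
force: [0.0, 1.1, -0.0]
finger_gap: 0.0651
t 5.0167 pos [0.5817 0.1798 0.2743] F [ 0.03  1.07 -0.04]
```

View pics/w5.png

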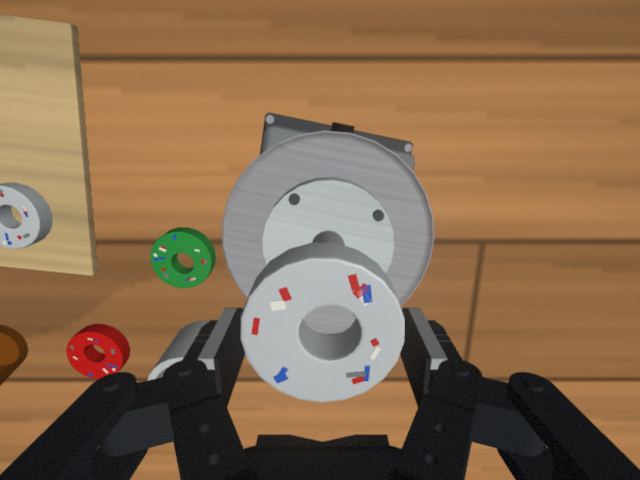

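View w5: the pin is now hidden behind the ring, with the plate centre near (329,240). I lower it onto the taper and read the forces.

```bash
python3 -m handwheel '[[0,0,0.5,0,5],[0,0,0.5,0,5],[0,0,0.5,0,5],[0,0,0.5,0,5],[0,0,0,0,5],[0,0,0,0,5]]'; python3 -c "
from h import *
o=bot.get_obs();print(o['eef_pos'].round(4),o['eef_rot'].round(4),o['force'].round(2),o['wrist_torque'].round(3))"
```

```text
t: 5.57
eef_pos: [0.5811, 0.1809, 0.2527]
eef_rot: [-0.001, -0.0, 1.0, -0.0]
force: [0.7, -0.2, -1.4]
finger_gap: 0.0648
[0.5811 0.1809 0.2527] [-9.e-04 -4.e-04  1.e+00 -2.e-04] [ 0.71 -0.16 -1.38] [-0.02  -0.024 -0.014]
```

```bash
cat > feel.py <<'E'
import sys
from h import *
n=int(sys.argv[1]) if len(sys.argv)>1 else 5
F=[];P=[];T=[]
for i in range(n):
    im=imaging.capture('wrist'); o=bot.get_obs(); F.append(o['force']);P.append(o['eef_pos']);T.append(o['wrist_torque'])
print('t',round(o['t'],2),'pos',np.mean(P,0).round(4),'sd',np.std(P,0).round(4),'F',np.mean(F,0).round(2),'sd',np.std(F,0).round(2),'T',np.mean(T,0).round(3))
if len(sys.argv)>2: cv2.imwrite(f'pics/{sys.argv[2]}.png',im[:,:,::-1])
E
python3 feel.py 4
python3 -m handwheel '[[0,0,0.4,0,5],[0,0,0.4,0,5],[0,0,0.2,0,5],[0,0,0,0,5]]'; python3 feel.py 4 w6
```

```text
t 5.77 pos [0.5816 0.1811 0.2537] sd [0.0001 0.     0.0003] F [ 0.01 -0.06 -0.48] sd [0.3  0.4  0.39] T [ 0.004 -0.006  0.025]
t: 6.1
eef_pos: [0.5808, 0.1808, 0.2427]
eef_rot: [-0.001, -0.0, 1.0, -0.0]
force: [-0.5, -1.2, -0.5]
finger_gap: 0.0652
t 6.3 pos [0.5813 0.1809 0.2435] sd [0.0002 0.     0.0003] F [-0.33  0.04 -0.71] sd [0.67 0.49 0.52] T [-0.011  0.009 -0.014]
```

View pics/w6.png

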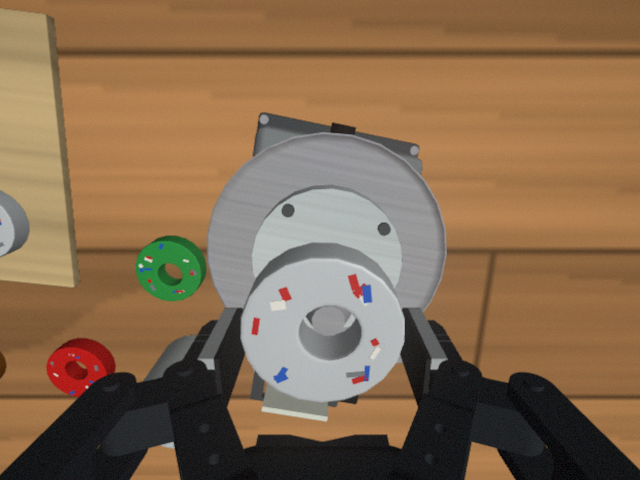

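```bash
python3 look.py w7; python3 ringfit.py w7 322 325 .2344 140 150;  python3 - <<'E'
from h import *
im=cv2.imread('pics/w7.png')
cv2.imwrite('pics/w7z.png',cv2.resize(im[290:370,290:370],None,fx=7,fy=7,interpolation=cv2.INTER_CUBIC))
E
```

```text
t 6.3 pos [0.5815 0.181  0.2438] F [-1.39  0.82 -0.53]
outer [0.5798 0.1808] r 32.26 bore [0.5793 0.184 ] r 11.94 tool mm outer [ 1.7 -0.1  9.4] bore [2.1 3.1 9.4] off world mm [-0.46  3.19]
outer [0.5799 0.1808] r 32.23 bore [0.5794 0.184 ] r 12.03 tool mm outer [ 1.6 -0.2  9.4] bore [2.  3.  9.4] off world mm [-0.42  3.23]
```

View pics/w7z.png

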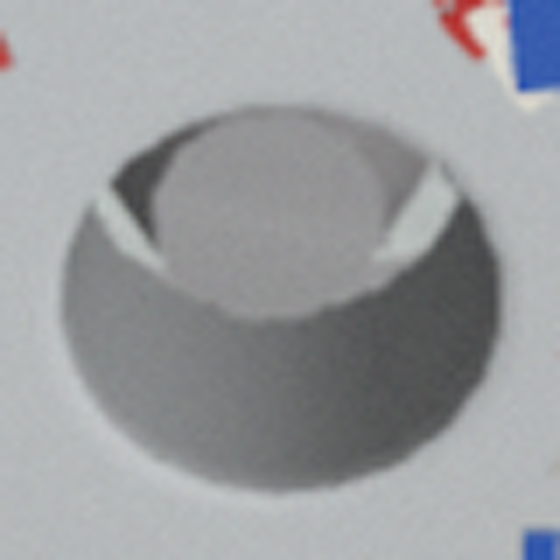

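```bash
python3 - <<'E'
from h import *
d=np.load('pics/w7.npy',allow_pickle=True).item();p=d['p']
for uv in [(328.4,320),(328.4,319)]:
  print(onz(p,uv,.227))
print('bore centre px->', onz(p,(290+280/7-.43,290+297/7-.43),.2347), proj(p,(.5794,.184,.2344)))
E
```

```text
[0.57729175 0.18272149 0.227     ]
[0.57682994 0.18271891 0.227     ]
bore centre px-> [0.57818551 0.18305549 0.2347    ] [331.9425125  334.29909459]
```

```bash
python3 -m handwheel '[[0.09,-0.03,0,0,5],[0,0,0.3,0,5],[0,0,0.3,0,5],[0,0,0.3,0,5],[0,0,0.3,0,5],[0,0,0,0,5]]'; python3 feel.py 4 w8
python3 -m handwheel '[[0,0,0.3,0,5],[0,0,0.3,0,5],[0,0,0.3,0,5],[0,0,0,0,5]]'; python3 feel.py 4 w8
```

```text
t: 6.85
eef_pos: [0.5799, 0.1805, 0.2306]
eef_rot: [-0.001, -0.0, 1.0, -0.0]
force: [0.1, -0.1, -0.4]
finger_gap: 0.0649
t 7.05 pos [0.5804 0.1806 0.2314] sd [0.0002 0.0001 0.0003] F [ 0.04  0.02 -0.64] sd [0.15 0.58 0.49] T [ 0.006  0.004 -0.01 ]
t: 7.38
eef_pos: [0.58, 0.1805, 0.2217]
eef_rot: [-0.001, -0.0, 1.0, -0.0]
force: [-0.3, -0.9, -1.0]
finger_gap: 0.065
t 7.58 pos [0.5804 0.1806 0.2224] sd [0.0002 0.     0.0003] F [-0.02 -0.2  -0.6 ] sd [0.39 0.42 0.77] T [-0.004 -0.006 -0.011]
```

View pics/w8.png

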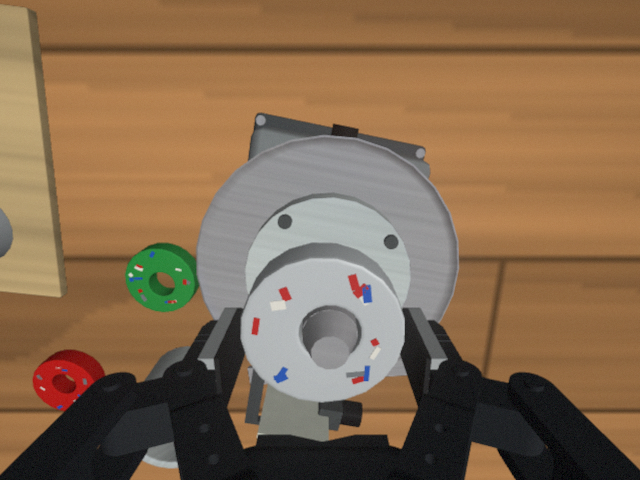

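```bash
python3 -m handwheel '[[0,0,0.35,0,5],[0,0,0.35,0,5],[0,0,0.35,0,5],[0,0,0.35,0,5],[0,0,0.35,0,5],[0,0,0.35,0,5],[0,0,0.35,0,5],[0,0,0,0,5]]'; python3 feel.py 4 w9
python3 -m handwheel '[[0,0,0.3,0,5],[0,0,0.3,0,5],[0,0,0.2,0,5],[0,0,0.2,0,5],[0,0,0.2,0,5],[0,0,0,0,5]]'; python3 feel.py 6 w9
```

```text
t: 8.25
eef_pos: [0.5799, 0.1805, 0.1971]
eef_rot: [-0.001, -0.0, 1.0, -0.0]
force: [-0.6, 0.4, -0.1]
finger_gap: 0.0653
t 8.45 pos [0.5805 0.1806 0.1981] sd [0.0002 0.0001 0.0003] F [ 0.01 -0.1   0.04] sd [0.27 0.58 0.63] T [-0.005 -0.008 -0.018]
t: 8.95
eef_pos: [0.5803, 0.1806, 0.1857]
eef_rot: [-0.0, -0.0, 1.0, -0.0]
force: [-0.1, -0.1, -0.0]
finger_gap: 0.0648
t 9.25 pos [0.5806 0.1807 0.1863] sd [0.0001 0.     0.0002] F [-0.31 -0.1  -0.23] sd [0.37 0.3  0.63] T [-0.012 -0.007  0.008]
```

View pics/w9.png

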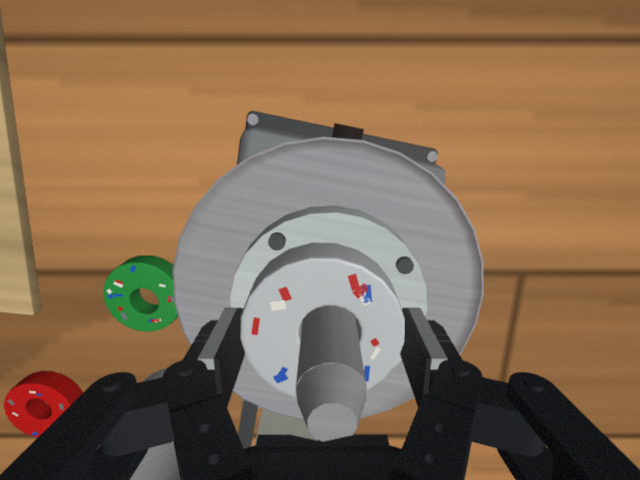

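```bash
python3 -m handwheel '[[0,0,0.15,0,5],[0,0,0.15,0,5],[0,0,0.15,0,5],[0,0,0,0,5]]'; python3 feel.py 8 w10
cp pics/w10.png /dev/null
```

```text
t: 9.58
eef_pos: [0.5805, 0.1807, 0.1814]
eef_rot: [-0.0, -0.0, 1.0, -0.0]
force: [-0.7, -0.7, 0.1]
finger_gap: 0.0646
t 9.98 pos [0.5806 0.1807 0.1817] sd [0.     0.     0.0001] F [ 0.66 -0.18  0.08] sd [0.51 0.37 0.22] T [-0.003  0.002  0.004]
```

View pics/w10.png

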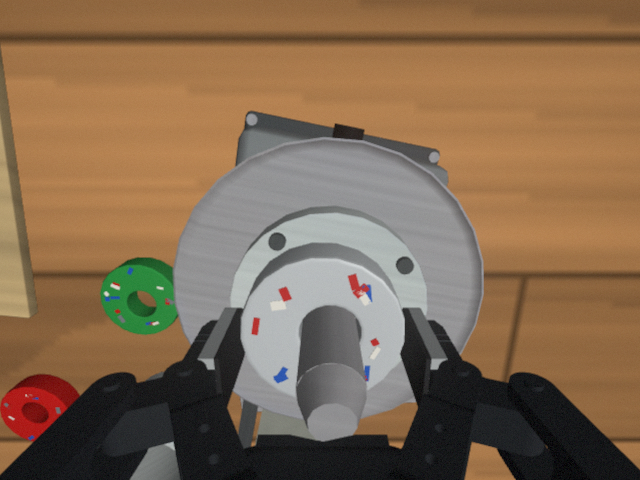

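w9 and w10 show the pan and pin at the same pixels relative to the gripper while the bench moved. The pan is therefore moving with the ring, so the ring sits home and its weight is carried. Release.

```bash
python3 -m handwheel '[[0,0,0,0,7],[0,0,0,0,7],[0,0,0,0,8.5],[0,0,0,0,8.5],[0,0,0,0,8.5],[0,0,-1,0,8.5],[0,0,-2,0,8.5],[0,0,-3,0,8.5],[0,0,-3.5,0,8.5],[0,0,0,0,8.5]]'; python3 look.py w11;  python3 - <<'E'
from h import *
im=imaging.capture('scene')[:,:,::-1];cv2.imwrite('pics/s1.png',im)
cv2.imwrite('pics/s1z.png',cv2.resize(im[270:390,310:440],None,fx=5,fy=5,interpolation=cv2.INTER_CUBIC))
E
```

```text
t: 10.82
eef_pos: [0.5851, 0.1818, 0.2861]
eef_rot: [0.007, -0.0, 1.0, 0.002]
force: [2.0, 0.5, 1.9]
finger_gap: 0.0845
t 10.8167 pos [0.5851 0.1818 0.2861] F [2.03 0.54 1.9 ]
```

View pics/w11.png

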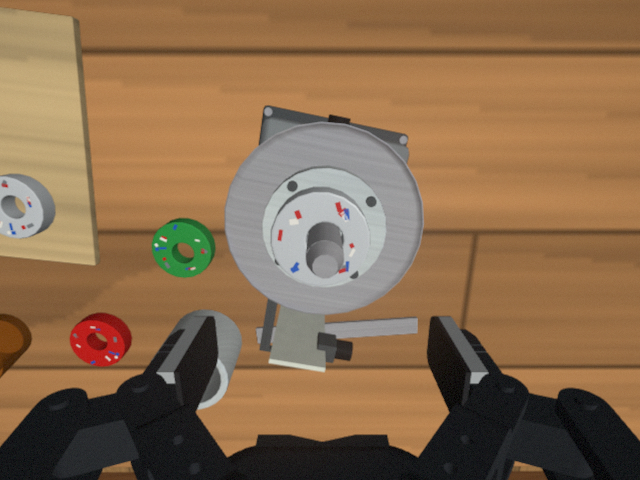

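View pics/s1z.png

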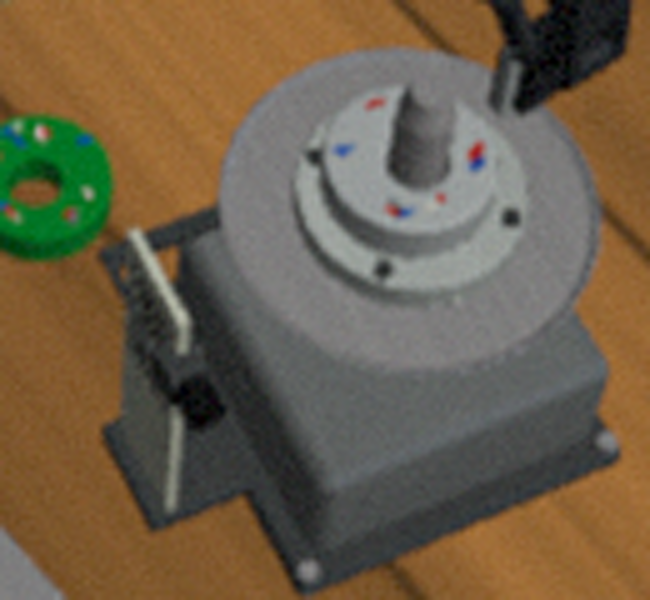

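View w11: ring 1 lies flat on the plate and is centred on the pin. The clip is at (333,347), but the front of the upright is not visible from this side. I'll move out past the upright, half-turn the tool and look at the front face, then keep that orientation.

```bash
python3 -c "
from h import *
print(bot.get_obs()['qpos'].round(2))"
python3 -m handwheel '[[-3.75,-0.5,0,0,8.5],[-3.75,-0.5,0,0,8.5],[-3.75,-0.5,0,0,8.5],[-3.75,-0.5,0,0,8.5],[0,0,0,0,8.5]]';python3 -c "
from h import *
print(bot.get_obs()['qpos'].round(2))"
```

```text
[ 0.23  0.25  1.65 -0.    1.23 -1.34]
t: 11.33
eef_pos: [0.735, 0.1585, 0.2714]
eef_rot: [-0.001, 0.001, 1.0, -0.001]
force: [-0.8, -0.9, -1.1]
finger_gap: 0.0848
[ 0.16  0.54  1.27 -0.    1.33 -1.41]
```

```bash
python3 -m handwheel '[[0,0,0,0.1208,8.5],[0,0,0,0.1208,8.5],[0,0,0,0.1208,8.5],[0,0,0,0.1208,8.5],[0,0,0,0.1208,8.5],[0,0,0,0.1208,8.5],[0,0,0,0.1208,8.5],[0,0,0,0.1208,8.5],[0,0,0,0.1208,8.5]]'
python3 -m handwheel '[[0,0,0,0.1208,8.5],[0,0,0,0.1208,8.5],[0,0,0,0.1208,8.5],[0,0,0,0.1208,8.5],[0,0,0,0.1208,8.5],[0,0,0,0.1208,8.5],[0,0,0,0.1208,8.5],[0,0,0.5,0.1208,8.5],[0,0,0.5,0.1208,8.5]]'
python3 -m handwheel '[[0,0,1,0.1208,8.5],[0,0,1,0.1208,8.5],[0,0,1,0.1208,8.5],[0,0,1,0.1208,8.5],[0,0,1,0.1208,8.5],[0,0,1,0.1208,8.5],[0,0,1,0.1208,8.5],[0,0,1,0.1208,8.5],[0,0,0.5,0,8.5],[0,0,0,0,8.5]]'
python3 look.py w12
```

```text
t: 12.08
eef_pos: [0.7292, 0.1607, 0.2748]
eef_rot: [-0.001, 0.519, 0.854, -0.001]
force: [0.5, -0.4, -0.2]
finger_gap: 0.0847
t: 12.83
eef_pos: [0.7295, 0.1607, 0.2653]
eef_rot: [-0.0, 0.887, 0.463, -0.001]
force: [-0.1, 0.6, -0.5]
finger_gap: 0.0847
t: 13.67
eef_pos: [0.7283, 0.1605, 0.1783]
eef_rot: [0.0, 1.0, 0.002, -0.003]
force: [-0.2, 0.1, -0.7]
finger_gap: 0.0851
t 13.6667 pos [0.7283 0.1605 0.1783] F [-0.23  0.08 -0.72]
```

View pics/w12.png

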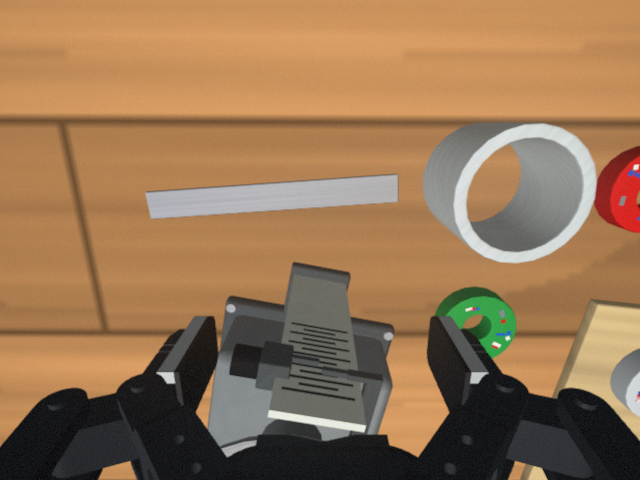

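```bash
python3 - <<'E'
from h import *
im=cv2.imread('pics/w12.png')
cv2.imwrite('pics/w12z.png',cv2.resize(im[310:435,225:390],None,fx=4.8,fy=4.8,interpolation=cv2.INTER_CUBIC))
E
```

```text
(no output)
```

View pics/w12z.png

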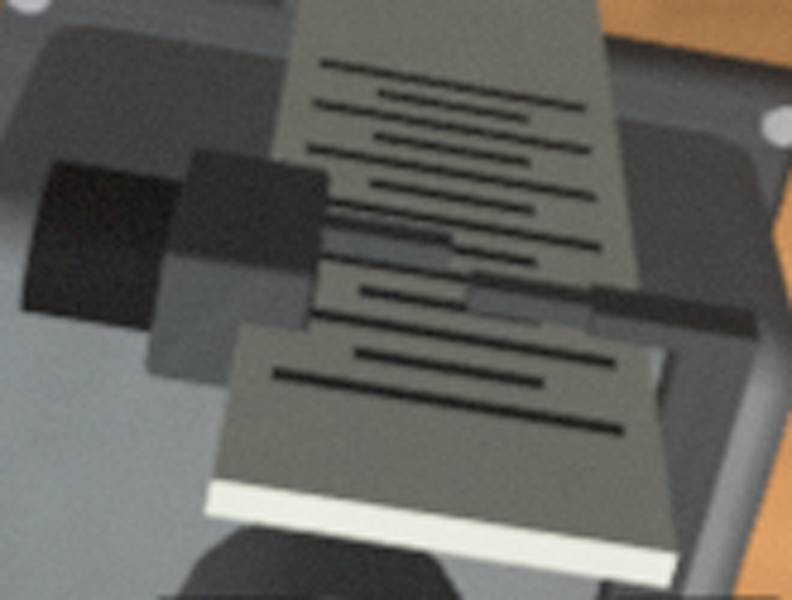

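```bash
cat > scale.py <<'E'
from h import *
# intersect ray with vertical plane of the upright's front through P0, normal scale +x
def hit(p,uv,off):
    n=np.array([.982,-.187,0]); P0=np.array([.578,.1833,0])+off*n
    o,d=ray(p,uv); return o+d*(n@(P0-o))/(n@d)
E
python3 - <<'E'
from scale import *
d=np.load('pics/w12.npy',allow_pickle=True).item();p=d['p']
Z=lambda u,v:(225+(u+.5)/4.8-.5,310+(v+.5)/4.8-.5)
for nm,q in dict(cliptip=(450,252),ptr=(468,292),l1=(320,63),l2=(313,103),l3=(306,148),l6=(312,315),l7=(273,373),top=(207,498)).items():
    print(nm,[hit(p,Z(*q),o).round(4) for o in (.107,.115)])
E
```

```text
cliptip [array([0.6828, 0.1616, 0.1207]), array([0.6909, 0.1615, 0.1318])]
ptr [array([0.6824, 0.1595, 0.1274]), array([0.6905, 0.1596, 0.1381])]
l1 [array([0.6862, 0.1795, 0.0841]), array([0.6941, 0.1783, 0.0976])]
l2 [array([0.6862, 0.1796, 0.0942]), array([0.6941, 0.1784, 0.107 ])]
l3 [array([0.6862, 0.1796, 0.1046]), array([0.6941, 0.1784, 0.1168])]
l6 [array([0.6856, 0.1763, 0.1356]), array([0.6935, 0.1753, 0.1458])]
l7 [array([0.6862, 0.1795, 0.1455]), array([0.6941, 0.1782, 0.155 ])]
top [array([0.687 , 0.1837, 0.1634]), array([0.6948, 0.1822, 0.1718])]
```

Zoomed w12: clip tip at (450,252) and pointer tip at (468,292) in the enlargement. The long graduations are 10 mm apart, so the pointer stands about 6.5 mm above the mark after ring 1. A second ring is needed; I go to ring A.

```bash
python3 -m handwheel '[[0,3.5,-1,0,8.5],[0,3.5,-1,0,8.5],[-2.5,3.75,0.5,0,8.5],[-2.5,3.75,0.5,0,8.5],[-2.5,3.75,1,0,8.5],[-2.5,3.75,1,0,8.5],[-2.5,3.75,2,0,8.5],[-2.5,3.75,2.8,0,8.5],[0,0,0,0,8.5],[0,0,0,0,8.5]]'
python3 -m handwheel '[[0,0,0,0,8.5],[0,0,0,0,8.5]]'
python3 look.py w13;python3 ringfit.py w13 320 243 .032 140 150
```

```text
t: 14.55
eef_pos: [0.5971, -0.1086, 0.1347]
eef_rot: [-0.0, 1.0, -0.0, -0.001]
force: [0.1, 0.1, 0.7]
finger_gap: 0.085
t: 14.72
eef_pos: [0.6011, -0.1067, 0.1373]
eef_rot: [0.0, 1.0, 0.002, 0.002]
force: [0.8, -0.0, -0.1]
finger_gap: 0.0851
t 14.7167 pos [ 0.6011 -0.1067  0.1373] F [ 0.8  -0.01 -0.08]
outer [ 0.5904 -0.1381] r 32.23 bore [ 0.5892 -0.1352] r 12.05 tool mm outer [-11.2  31.4 105.3] bore [-12.4  28.4 105.3] off world mm [-1.18  2.97]
outer [ 0.5903 -0.1382] r 32.24 bore [ 0.5891 -0.1351] r 12.17 tool mm outer [-11.3  31.5 105.3] bore [-12.5  28.3 105.3] off world mm [-1.26  3.1 ]
```

View pics/w13.png

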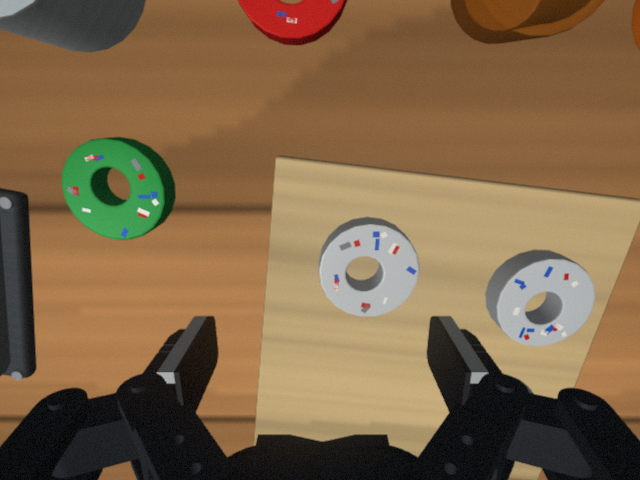

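```bash
python3 -m handwheel '[[-0.58,1.5,1.5,0,8.5],[-0.58,1.55,1.5,0,8.5],[0,0,1.7,0,8.5],[0,0,0,0,8.5],[0,0,0,0,8.5]]'
python3 look.py w14;python3 ringfit.py w14 322 290 .032 140 150
```

```text
t: 15.18
eef_pos: [0.5878, -0.1366, 0.0884]
eef_rot: [-0.0, 1.0, 0.002, -0.001]
force: [0.6, -0.3, 0.4]
finger_gap: 0.0852
t 15.1833 pos [ 0.5878 -0.1366  0.0884] F [ 0.64 -0.32  0.39]
outer [ 0.5906 -0.1384] r 32.32 bore [ 0.5894 -0.1352] r 12.19 tool mm outer [ 2.8  1.8 56.4] bore [ 1.7 -1.4 56.4] off world mm [-1.16  3.2 ]
outer [ 0.5905 -0.1383] r 32.19 bore [ 0.5894 -0.1351] r 12.35 tool mm outer [ 2.8  1.7 56.4] bore [ 1.7 -1.5 56.4] off world mm [-1.08  3.16]
```

View pics/w14.png

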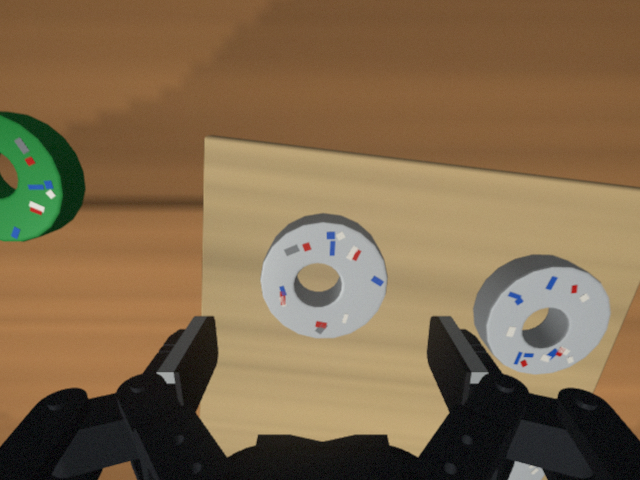

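View w14: ring A at (323,277), its neighbour clear of the right finger. Descend and grip.

```bash
python3 -m handwheel '[[0.28,0.15,1.5,0,8.5],[0,0,2,0,8.5],[0,0,1.2,0,8.5],[0,0,0,0,8.5],[0,0,0,0,8.5],[0,0,0,0,5],[0,0,0,0,5],[0,0,0,0,5],[0,0,0,0,5],[0,0,0,0,5]]' 30
python3 look.py w15;python3 ringfit.py w15 322 325 .032 140 150
```

```text
t: 16.07
eef_pos: [0.5916, -0.1393, 0.0437]
eef_rot: [0.0, 1.0, 0.001, 0.001]
force: [-2.1, 1.4, 6.5]
finger_gap: 0.0652
t 16.0667 pos [ 0.5916 -0.1393  0.0437] F [-2.08  1.42  6.54]
outer [ 0.5907 -0.1402] r 32.17 bore [ 0.5896 -0.137 ] r 12.18 tool mm outer [-1.   0.9 11.7] bore [-2.  -2.2 11.7] off world mm [-1.06  3.11]
outer [ 0.5906 -0.1402] r 32.13 bore [ 0.5895 -0.137 ] r 12.24 tool mm outer [-1.   0.9 11.7] bore [-2.1 -2.2 11.7] off world mm [-1.08  3.15]
```

View pics/w15.png

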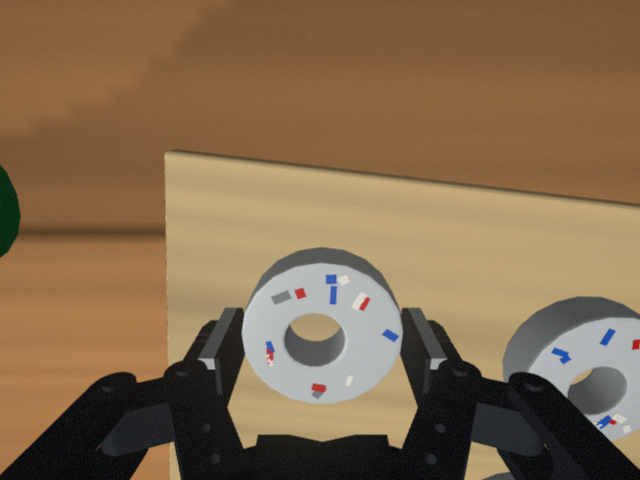

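```bash
python3 -m handwheel '[[0,0,-1,0,5],[0,0,-4,0,5],[0,-1,-4,0,5],[-0.2,-3,-2.6,0,5],[-0.2,-3,-2.6,0,5],[-0.2,-3,-2.6,0,5],[-0.2,-3,-2.6,0,5],[-0.2,-3,-2.6,0,5],[0,0,-0.5,0,5],[0,0,0,0,5]]'
python3 feel.py 2 w16
```

```text
t: 16.95
eef_pos: [0.5819, 0.0221, 0.2708]
eef_rot: [0.0, 1.0, 0.002, 0.004]
force: [-0.5, 0.7, -0.6]
finger_gap: 0.0648
t 17.05 pos [0.5803 0.0207 0.2676] sd [0.0005 0.0003 0.0009] F [ 0.38  0.01 -0.63] sd [0.29 0.32 0.13] T [-0.042  0.03   0.011]
```

View pics/w16.png

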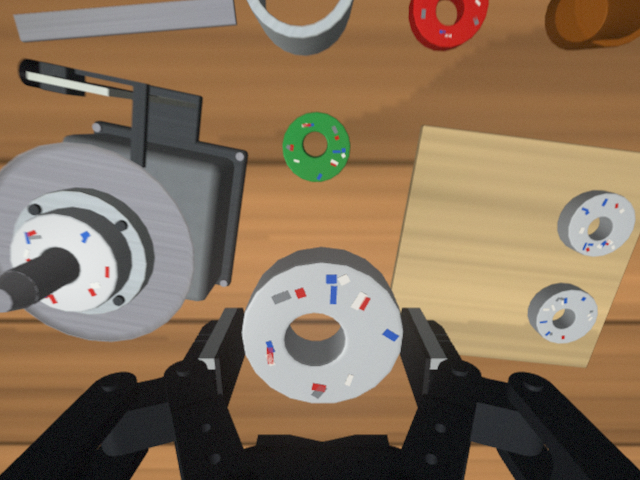

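View w16: ring held flat; ring 1 sits flat on the plate at left. Move over the pin.

```bash
python3 -m handwheel '[[0,-3.5,0,0,5],[0,-3.5,0,0,5],[0,-3.5,0,0,5],[0,-3,0,0,5],[0,-2.55,0,0,5],[0,0,0,0,5],[0,0,0,0,5],[0,0,0,0,5],[0,0,0,0,5]]'
python3 feel.py 3; python3 look.py w17
```

```text
t: 17.8
eef_pos: [0.5797, 0.1794, 0.2655]
eef_rot: [0.001, 1.0, -0.0, -0.001]
force: [0.0, 0.0, -0.1]
finger_gap: 0.0649
t 17.95 pos [0.58   0.1796 0.2661] sd [0.0001 0.0002 0.0002] F [-0.1   0.03 -0.8 ] sd [0.08 0.59 1.05] T [-0.012 -0.01  -0.016]
t 17.95 pos [0.58   0.1798 0.2664] F [ 0.02 -0.07 -0.65]
```

View pics/w17.png

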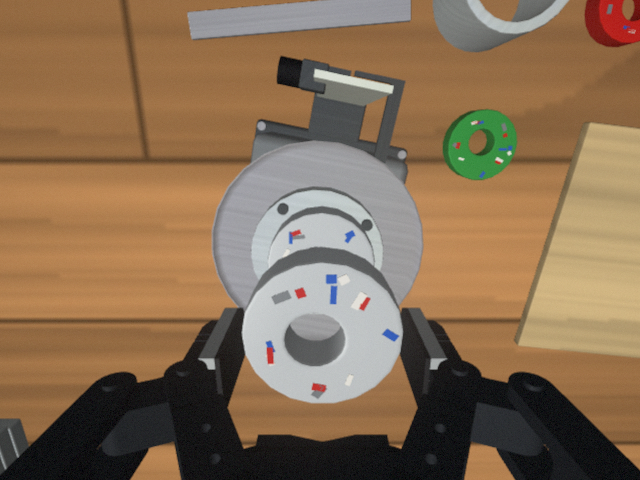

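```bash
python3 -m handwheel '[[0,-0.15,0,0,5],[0,0,0.5,0,5],[0,0,0.5,0,5],[0,0,0.4,0,5],[0,0,0.4,0,5],[0,0,0.3,0,5],[0,0,0,0,5],[0,0,0,0,5]]'
python3 feel.py 3; python3 look.py w18;  python3 - <<'E'
from h import *
im=cv2.imread('pics/w18.png')
cv2.imwrite('pics/w18z.png',cv2.resize(im[295:375,275:355],None,fx=7,fy=7,interpolation=cv2.INTER_CUBIC))
E
```

```text
t: 18.67
eef_pos: [0.5797, 0.1828, 0.2452]
eef_rot: [0.0, 1.0, 0.001, -0.0]
force: [0.1, -0.3, -0.9]
finger_gap: 0.0646
t 18.82 pos [0.5801 0.1829 0.2458] sd [0.0001 0.     0.0002] F [-0.24  0.28 -0.16] sd [0.38 0.44 0.18] T [0.012 0.004 0.026]
t 18.8167 pos [0.5802 0.1829 0.246 ] F [ 0.29 -0.34 -0.41]
```

View pics/w18z.png

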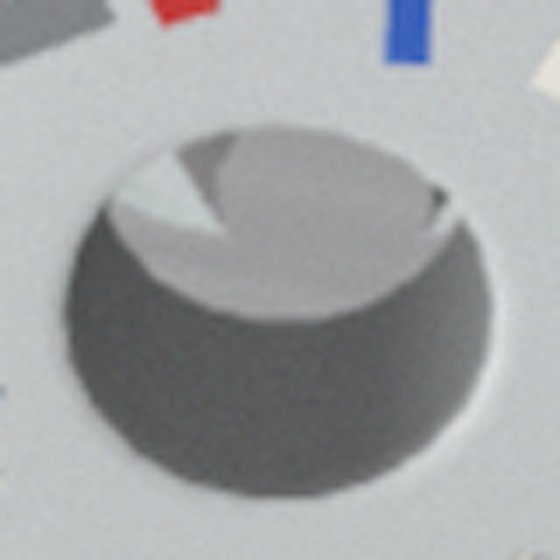

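```bash
python3 - <<'E'
from h import *
d=np.load('pics/w18.npy',allow_pickle=True).item();p=d['p']
print(onz(p,(321,326),.2195), onz(p,(275+281/7-.43,295+310/7-.43),d['o']['eef_pos'][2]-.0117))
E
```

```text
[0.57637831 0.18263262 0.2195    ] [0.5792167  0.18510217 0.23426073]
```

```bash
python3 -m handwheel '[[0,0.19,0,0,5],[0,0,0,0,5],[0,0,0,0,5],[0,0,0,0,5]]'
python3 feel.py 3; python3 look.py w19;  python3 - <<'E'
from h import *
im=cv2.imread('pics/w19.png')
cv2.imwrite('pics/w19z.png',cv2.resize(im[295:375,275:355],None,fx=7,fy=7,interpolation=cv2.INTER_CUBIC))
E
```

```text
t: 19.2
eef_pos: [0.58, 0.1808, 0.2457]
eef_rot: [-0.0, 1.0, 0.001, 0.0]
force: [-0.1, -0.4, -0.4]
finger_gap: 0.0646
t 19.35 pos [0.5799 0.1809 0.2457] sd [0. 0. 0.] F [-0.2   0.15 -0.34] sd [0.29 0.48 0.21] T [ 0.003 -0.003  0.006]
t 19.35 pos [0.5799 0.1809 0.2457] F [-0.61  0.28 -0.47]
```

View pics/w19z.png

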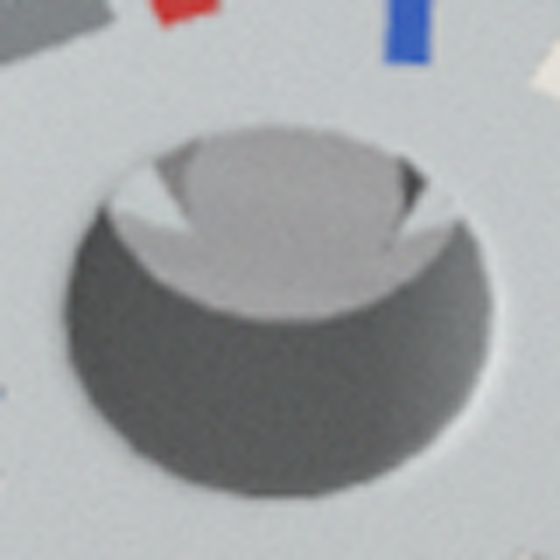

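The pin now shows nearly centred in the bore (290 against 281 in the enlargement, about 0.5 mm). Lower with feel.

```bash
python3 -m handwheel '[[0,0.03,0.25,0,5],[0,0,0.25,0,5],[0,0,0.25,0,5],[0,0,0.25,0,5],[0,0,0,0,5]]'
python3 feel.py 4
python3 -m handwheel '[[0,0,0.25,0,5],[0,0,0.25,0,5],[0,0,0.25,0,5],[0,0,0,0,5]]'
python3 feel.py 4 w20;  python3 - <<'E'
from h import *
im=cv2.imread('pics/w20.png')
cv2.imwrite('pics/w20z.png',cv2.resize(im[285:385,265:365],None,fx=5.9,fy=5.9,interpolation=cv2.INTER_CUBIC))
E
```

```text
t: 19.82
eef_pos: [0.5794, 0.1805, 0.2346]
eef_rot: [0.0, 1.0, 0.001, -0.001]
force: [0.6, 0.5, -0.7]
finger_gap: 0.0652
t 20.02 pos [0.5798 0.1806 0.2354] sd [0.0002 0.     0.0003] F [ 0.4   0.56 -0.97] sd [0.66 0.3  0.49] T [-0.008 -0.018  0.005]
t: 20.35
eef_pos: [0.5794, 0.1805, 0.2273]
eef_rot: [0.0, 1.0, 0.001, -0.001]
force: [-0.1, -0.4, -0.6]
finger_gap: 0.0646
t 20.55 pos [0.5798 0.1806 0.2279] sd [0.0002 0.     0.0002] F [-0.17 -0.02 -0.58] sd [0.51 0.7  0.41] T [-0.017  0.023 -0.005]
```

View pics/w20z.png

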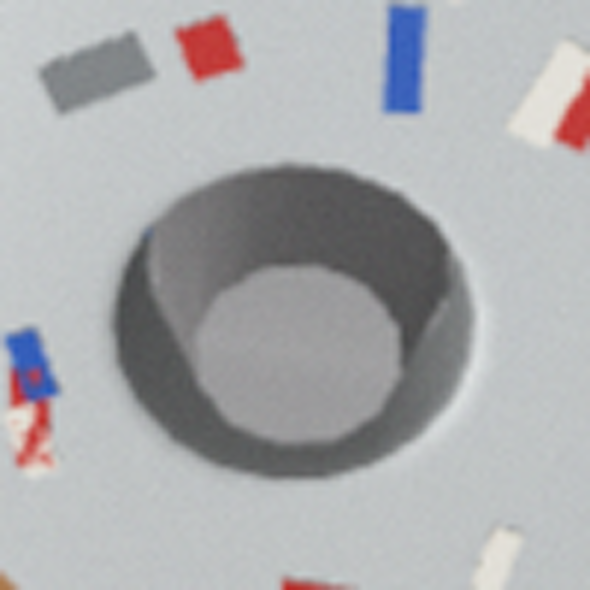

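```bash
python3 -m handwheel '[[0,0,0.35,0,5],[0,0,0.35,0,5],[0,0,0.35,0,5],[0,0,0.35,0,5],[0,0,0.25,0,5],[0,0,0.25,0,5],[0,0,0.25,0,5],[0,0,0.25,0,5],[0,0,0,0,5],[0,0,0,0,5]]'
python3 feel.py 5 w21
python3 -m handwheel '[[0,0,0.15,0,5],[0,0,0.15,0,5],[0,0,0.15,0,5],[0,0,0,0,5]]'
python3 feel.py 8 w22
python3 -c "
import cv2,numpy as np
a=cv2.imread('pics/w21.png');b=cv2.imread('pics/w22.png');cv2.imwrite('pics/w2122.png',cv2.resize(np.hstack([a[150:,180:480],b[150:,180:480]]),None,fx=1.3,fy=1.3))"
```

```text
t: 21.38
eef_pos: [0.5798, 0.1806, 0.2039]
eef_rot: [0.0, 1.0, 0.001, -0.0]
force: [-0.4, 0.0, 0.6]
finger_gap: 0.0647
t 21.63 pos [0.5801 0.1806 0.2043] sd [0.0001 0.     0.0001] F [-0.01  0.03 -0.16] sd [0.38 0.32 0.27] T [-0.017  0.007 -0.007]
t: 21.97
eef_pos: [0.5798, 0.1806, 0.1993]
eef_rot: [0.0, 1.0, 0.001, -0.0]
force: [0.1, -0.5, 0.1]
finger_gap: 0.0645
t 22.37 pos [0.5798 0.1806 0.1996] sd [0.     0.     0.0001] F [ 0.02 -0.27 -0.05] sd [0.55 0.35 0.53] T [-0.011  0.029 -0.   ]
```

View pics/w2122.png

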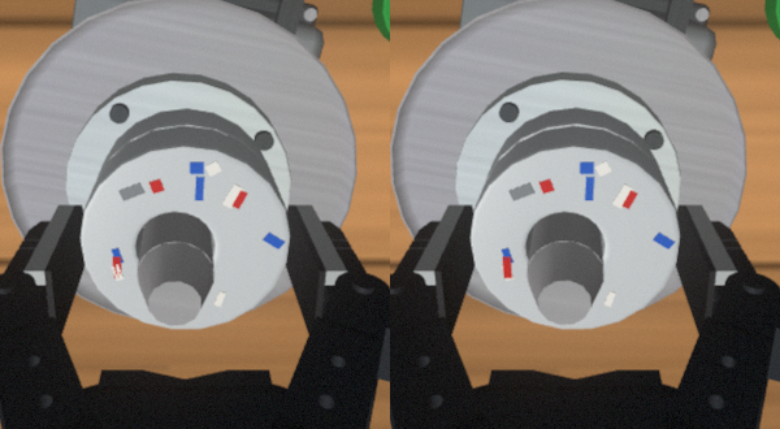

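The pan and pin look identical in both views, so the pan is moving with the ring and ring 2 is home. I add a little more to unload it, then release and go to the front view.

```bash
python3 -m handwheel '[[0,0,0.15,0,5],[0,0,0,0,7],[0,0,0,0,7],[0,0,0,0,8.5],[0,0,0,0,8.5],[0,0,0,0,8.5],[0,0,-1,0,8.5],[0,0,-2,0,8.5],[0,0,-3,0,8.5],[0,0,-1.5,0,8.5]]'
python3 -m handwheel '[[0,0,0,0,8.5],[3.5,0.5,0,0,8.5],[3.5,0.5,0,0,8.5],[3.5,0.5,0,0,8.5],[3.5,0.5,0,0,8.5],[0.8,0,0,0,8.5],[0,0,2,0,8.5],[0,0,3,0,8.5],[0,0,3,0,8.5],[0,0,0,0,8.5]]'
python3 -m handwheel '[[0,0,0,0,8.5],[0,0,0,0,8.5],[0,0,0,0,8.5],[0,0,0,0,8.5],[0,0,0,0,8.5],[0,0,0,0,8.5]]'
python3 look.py w23;  python3 - <<'E'
from h import *
im=cv2.imread('pics/w23.png')
cv2.imwrite('pics/w23z.png',cv2.resize(im[310:435,225:390],None,fx=4.8,fy=4.8,interpolation=cv2.INTER_CUBIC))
E
```

```text
t: 23.2
eef_pos: [0.5813, 0.1809, 0.2771]
eef_rot: [-0.001, 1.0, 0.001, 0.002]
force: [1.1, 0.6, 0.1]
finger_gap: 0.0855
t: 24.03
eef_pos: [0.7223, 0.16, 0.1839]
eef_rot: [0.001, 1.0, 0.001, -0.008]
force: [-1.7, -0.4, -1.2]
finger_gap: 0.0854
t: 24.53
eef_pos: [0.7287, 0.161, 0.195]
eef_rot: [-0.0, 1.0, 0.001, 0.001]
force: [-1.4, 1.0, -0.8]
finger_gap: 0.0851
t 24.5333 pos [0.7287 0.161  0.195 ] F [-1.42  1.03 -0.76]
```

View pics/w23.png

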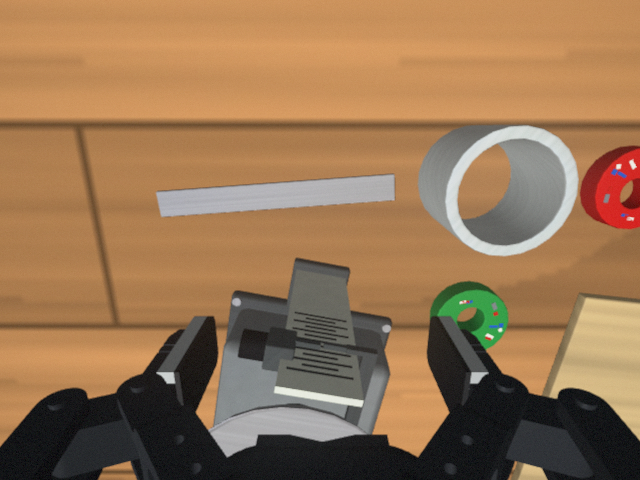

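View pics/w23z.png

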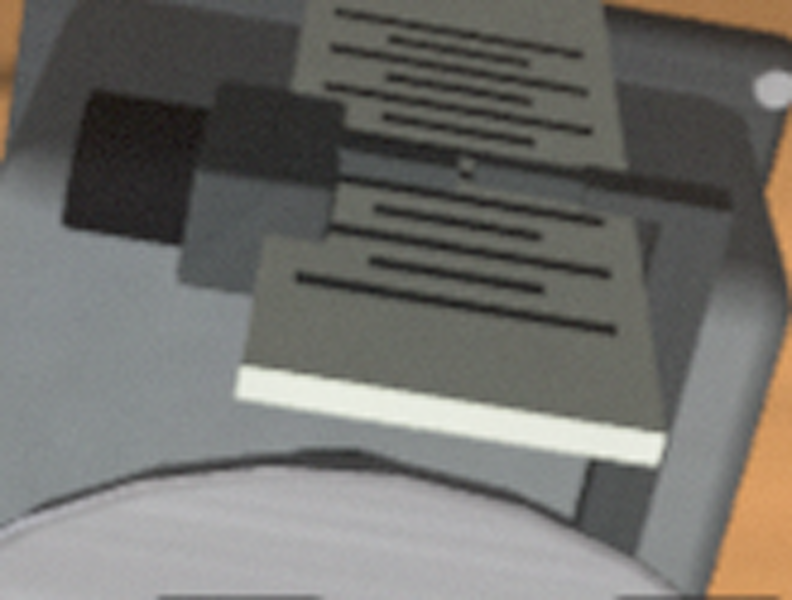

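View w23: the tips are almost level, so I take a closer, steeper view and measure carefully.

```bash
python3 -m handwheel '[[0,0,1.5,0,8.5],[0,0,1.5,0,8.5],[0,0,1.2,0,8.5],[0,0,0.3,0,8.5],[0,0,0,0,8.5],[0,0,0,0,8.5],[0,0,0,0,8.5],[0,0,0,0,8.5],[0,0,0,0,8.5],[0,0,0,0,8.5]]'
python3 - <<'E'
from h import *
a=[]
o=bot.get_obs();p=imaging.camera_params('wrist');np.save('pics/w24.npy',{'o':o,'p':p},allow_pickle=True)
a=[imaging.capture('wrist').astype(float) for _ in range(5)]
print([np.abs(x-a[0]).mean() for x in a],o['t'],o['eef_pos'])
im=np.mean(a,0).clip(0,255).astype(np.uint8)[:,:,::-1];cv2.imwrite('pics/w24.png',im)
cv2.imwrite('pics/w24z.png',cv2.resize(im[340:435,240:385],None,fx=5.5,fy=5.5,interpolation=cv2.INTER_CUBIC))
E
```

```text
t: 25.42
eef_pos: [0.7285, 0.1609, 0.149]
eef_rot: [-0.0, 1.0, 0.001, 0.001]
force: [1.0, -0.3, -0.4]
finger_gap: 0.085
[np.float64(0.0), np.float64(2.2739680989583335), np.float64(2.4306206597222224), np.float64(2.578327907986111), np.float64(2.711858723958333)] 25.4167 [0.72846269 0.16090629 0.1490319 ]
```

View pics/w24z.png

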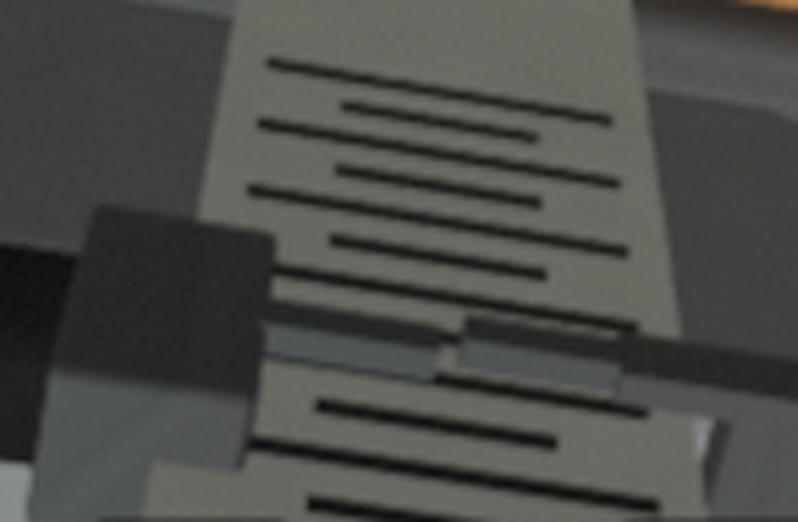

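```bash
python3 -m handwheel '[[0,0,0,0,8.5],[0,0,0,0,8.5],[0,0,0,0,8.5],[0,0,0,0,8.5],[0,0,0,0,8.5],[0,0,0,0,8.5]]'
python3 - <<'E'
from h import *
o=bot.get_obs();p=imaging.camera_params('wrist');np.save('pics/w25.npy',{'o':o,'p':p},allow_pickle=True)
im=imaging.capture('wrist')[:,:,::-1];print(o['t'],o['eef_pos'])
cv2.imwrite('pics/w25.png',im);a=im[355:420,265:385]
b=cv2.imread('pics/w23.png')[325:375,275:385]
z=lambda x:cv2.resize(x,(720,int(x.shape[0]*720/x.shape[1])),interpolation=cv2.INTER_CUBIC)
cv2.imwrite('pics/w25z.png',z(a));cv2.imwrite('pics/w23y.png',z(b))
E
```

```text
t: 26.17
eef_pos: [0.728, 0.1608, 0.1481]
eef_rot: [0.0, 1.0, 0.001, -0.0]
force: [0.2, -0.3, -0.4]
finger_gap: 0.085
26.1667 [0.72796387 0.16080904 0.14811378]
```

View pics/w25z.png

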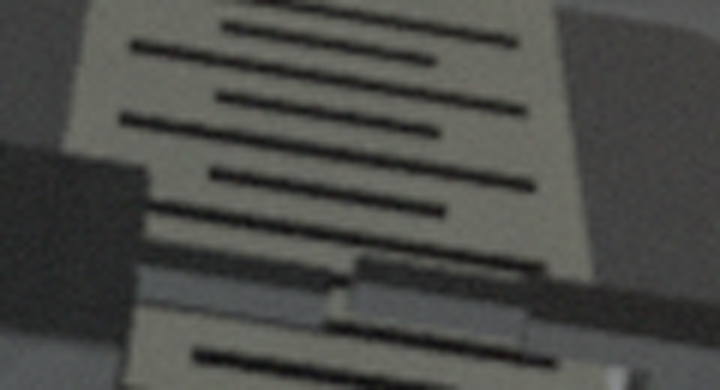

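View pics/w23y.png

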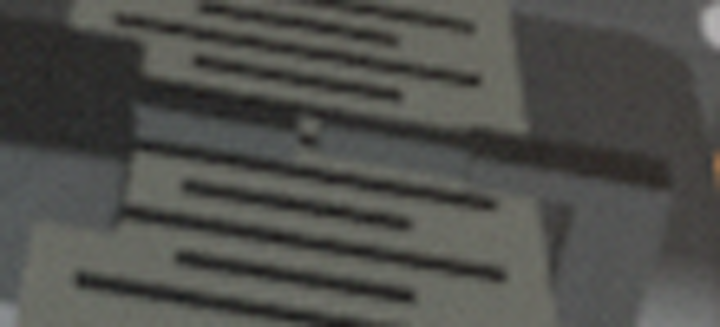

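w25 shows the pointer about 1.7 to 2 mm below the mark, but w23 showed them level. This is either settling or parallax. I go back to w23's pose and repeat that view.

```bash
python3 -m handwheel '[[0,0,-1.5,0,8.5],[0,0,-1.5,0,8.5],[0,0,-1.2,0,8.5],[0,0,-0.3,0,8.5],[0,0,0,0,8.5],[0,0,0,0,8.5],[0,0,0,0,8.5],[0,0,0,0,8.5],[0,0,0,0,8.5]]'
python3 - <<'E'
from h import *
o=bot.get_obs();p=imaging.camera_params('wrist');np.save('pics/w26.npy',{'o':o,'p':p},allow_pickle=True)
im=imaging.capture('wrist')[:,:,::-1];print(o['t'],o['eef_pos'])
cv2.imwrite('pics/w26.png',im)
z=lambda x:cv2.resize(x,(720,int(x.shape[0]*720/x.shape[1])),interpolation=cv2.INTER_CUBIC)
cv2.imwrite('pics/w26z.png',z(im[325:375,275:385]))
E
```

```text
t: 26.97
eef_pos: [0.7273, 0.1607, 0.192]
eef_rot: [0.0, 1.0, 0.001, -0.001]
force: [-0.3, -0.9, -0.2]
finger_gap: 0.0851
26.9667 [0.72730722 0.16072964 0.19195592]
```

View pics/w26z.png

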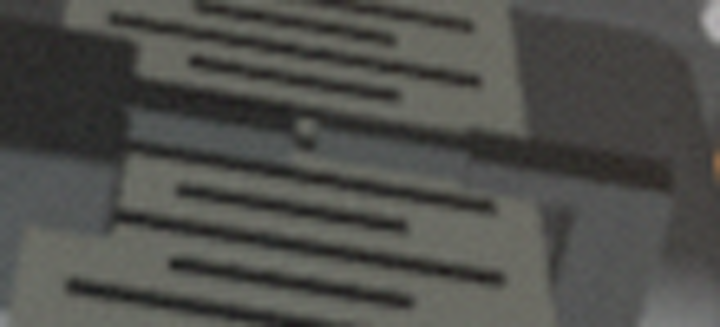

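```bash
python3 - <<'E'
from scale import *
P={k:np.load(f'pics/{k}.npy',allow_pickle=True).item()['p'] for k in('w25','w26','w12')}
for k in P: print(k,P[k]['origin'])
A=lambda u,v:(265+(u+.5)/6-.5,355+(v+.5)/6-.5)
B=lambda u,v:(275+(u+.5)/6.545-.5,325+(v+.5)/6.545-.5)
for nm,a,b in [('clip up',A(337,272),B(296,112)),('ptr up',A(358,258),B(322,117)),('clip low',A(325,323),B(293,157)),('ptr low',A(350,308),B(317,160)),('line end 2long below',A(555,364),B(493,207))]:
    X=tri([ray(P['w25'],a),ray(P['w26'],b)])
    n=np.array([.982,-.187,0]); print(nm,X.round(4),'depth',((X-[.578,.1833,0])@n).round(4), 'h@.115',hit(P['w25'],a,.115)[2].round(4),hit(P['w26'],b,.115)[2].round(4))
E
```

```text
w25 [0.8087614  0.16010744 0.26532335]
w26 [0.80835191 0.16003633 0.30901662]
w12 [0.8097697  0.16014981 0.2950834 ]
clip up [0.6953 0.1609 0.1343] depth 0.1194 h@.115 0.129 0.1274
ptr up [0.6894 0.159  0.126 ] depth 0.114 h@.115 0.1271 0.1275
clip low [0.6915 0.1615 0.1351] depth 0.1155 h@.115 0.1344 0.1342
ptr low [0.6862 0.1595 0.1276] depth 0.1106 h@.115 0.1325 0.134
line end 2long below [0.6829 0.1441 0.1298] depth 0.1104 h@.115 0.1349 0.1366
```

```bash
python3 - <<'E'
from h import *
for n,u0,v0 in(('w26',320,342),('w23',321,341),('w24',320,402),('w25',320,402)):
    g=cv2.cvtColor(cv2.imread(f'pics/{n}.png'),cv2.COLOR_BGR2GRAY).astype(np.float32)
    s=.165
    def prof(ua,ub):
        vs=np.arange(v0-12,v0+16,1.0); out=[]
        for v in vs:
            us=np.arange(ua,ub); out.append(cv2.remap(g,us[None].astype(np.float32),(v+s*(us-u0))[None].astype(np.float32),cv2.INTER_LINEAR).mean())
        return vs,np.array(out)
    vs,c=prof(u0-13,u0-4);_,q=prof(u0+6,u0+16)
    print(n);print('v   ',vs.astype(int).tolist());print('clip',c.astype(int).tolist());print('ptr ',q.astype(int).tolist())
ims=[]
for n,u0,v0 in(('w23',321,341),('w26',320,342),('w24',320,402),('w25',320,402)):
    im=cv2.imread(f'pics/{n}.png')[v0-14:v0+18,u0-26:u0+32];ims.append(cv2.resize(im,None,fx=6.8,fy=6.8,interpolation=cv2.INTER_CUBIC))
cv2.imwrite('pics/cmp.png',cv2.convertScaleAbs(np.vstack([np.hstack(ims[:2]),np.hstack(ims[2:])]),alpha=1.6))
E
```

```text
w26
v    [330, 331, 332, 333, 334, 335, 336, 337, 338, 339, 340, 341, 342, 343, 344, 345, 346, 347, 348, 349, 350, 351, 352, 353, 354, 355, 356, 357]
clip [98, 83, 52, 68, 96, 96, 65, 52, 87, 102, 85, 51, 36, 42, 43, 55, 77, 84, 84, 83, 66, 44, 65, 96, 105, 91, 58, 51]
ptr  [97, 90, 59, 63, 95, 99, 70, 51, 83, 103, 94, 65, 45, 52, 74, 84, 85, 85, 92, 100, 86, 53, 57, 92, 104, 91, 58, 48]
w23
v    [329, 330, 331, 332, 333, 334, 335, 336, 337, 338, 339, 340, 341, 342, 343, 344, 345, 346, 347, 348, 349, 350, 351, 352, 353, 354, 355, 356]
clip [71, 97, 88, 56, 64, 94, 95, 65, 52, 87, 103, 83, 50, 39, 42, 43, 64, 81, 85, 85, 81, 57, 43, 78, 101, 101, 74, 46]
ptr  [69, 95, 92, 61, 59, 92, 100, 72, 53, 84, 101, 90, 60, 45, 58, 78, 85, 85, 87, 95, 99, 74, 46, 71, 98, 102, 79, 48]
w24
v    [390, 391, 392, 393, 394, 395, 396, 397, 398, 399, 400, 401, 402, 403, 404, 405, 406, 407, 408, 409, 410, 411, 412, 413, 414, 415, 416, 417]
clip [104, 102, 78, 40, 36, 79, 101, 103, 96, 67, 41, 38, 38, 48, 72, 82, 83, 83, 81, 67, 74, 96, 103, 103, 103, 86, 47, 24]
ptr  [104, 101, 77, 40, 38, 71, 64, 43, 39, 40, 50, 73, 82, 82, 82, 83, 89, 73, 38, 31, 70, 97, 103, 104, 103, 83, 44, 26]
w25
v    [390, 391, 392, 393, 394, 395, 396, 397, 398, 399, 400, 401, 402, 403, 404, 405, 406, 407, 408, 409, 410, 411, 412, 413, 414, 415, 416, 417]
clip [104, 104, 89, 53, 31, 63, 95, 104, 103, 81, 49, 39, 39, 42, 63, 79, 84, 82, 82, 76, 66, 88, 103, 104, 103, 98, 66, 29]
ptr  [104, 104, 90, 54, 33, 65, 72, 51, 39, 40, 44, 65, 80, 83, 83, 83, 87, 83, 53, 28, 52, 90, 104, 104, 104, 97, 63, 28]
```

View pics/cmp.png

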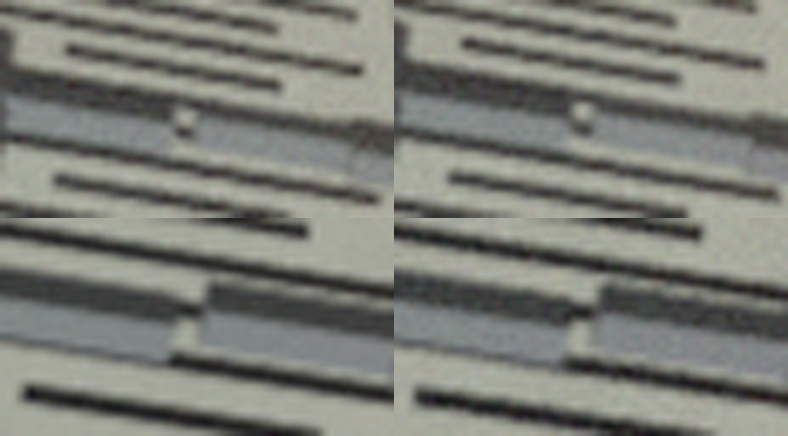

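Against the graduation lines, the dark/light bar edge puts the pointer 1.9 px (about 1.75 mm) below the clip in w26. In w24 and w25 it is 3 px (about 2 mm) below. In w23 and w26 only the upper edge looked level, because a graduation line merged with it. So the mark has been passed with ring 2. I back the arm off and make a last check.

```bash
python3 -m handwheel '[[0,0,-2,0,8.5],[0,0,-3,0,8.5],[0,0,-3,0,8.5],[-2,2,0,0,8.5],[-2,3,0,0,8.5],[0,3,0,0,8.5],[0,3,0,0,8.5],[0,0,0,0,8.5],[0,0,0,0,8.5]]'
python3 look.py w27; python3 - <<'E'
from h import *
im=imaging.capture('scene')[:,:,::-1];cv2.imwrite('pics/s2.png',im)
a=cv2.resize(im[270:390,310:440],None,fx=3,fy=3,interpolation=cv2.INTER_CUBIC)
b=cv2.resize(cv2.imread('pics/w27.png'),None,fx=.62,fy=.62)
h=max(a.shape[0],b.shape[0]);c=np.zeros((h,a.shape[1]+b.shape[1],3),np.uint8);c[:a.shape[0],:a.shape[1]]=a;c[:b.shape[0],a.shape[1]:]=b
cv2.imwrite('pics/fin.png',c)
E
```

```text
t: 27.77
eef_pos: [0.688, 0.0491, 0.2729]
eef_rot: [-0.0, 1.0, -0.001, -0.0]
force: [-0.5, 0.9, 0.1]
finger_gap: 0.0851
t 27.7667 pos [0.688  0.0491 0.2729] F [-0.55  0.95  0.15]
```

View pics/fin.png

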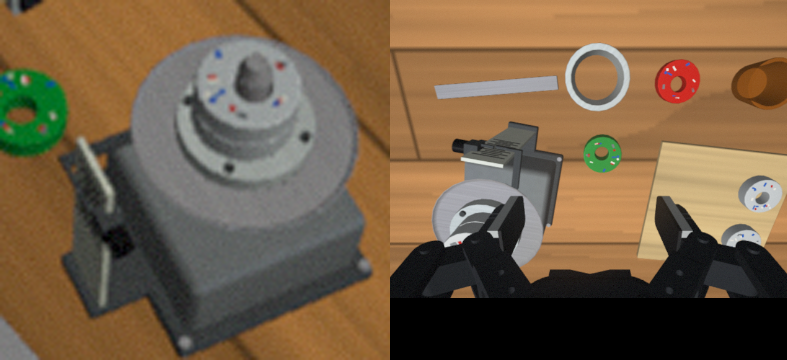

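The last views show both rings stacked flush on the pin, two spare rings on the board and the bystanders in place. The gripper is clear of everything. Hand in.

```bash
python3 -m handwheel '[[0,2,-1,0,8.5],[0,0,0,0,8.5],[0,0,0,0,8.5],[0,0,0,0,8.5],[0,0,0,0,8.5],[0,0,0,0,8.5]]'; python3 -c "
from workcell import job
print(job.close_job())"
```

```text
t: 28.37
eef_pos: [0.6879, 0.0319, 0.2825]
eef_rot: [-0.0, 1.0, 0.001, -0.0]
force: [0.6, -0.2, -0.1]
finger_gap: 0.0851
the job is handed in; nothing more can be done
None
```

I put two rings (b, then a) on the core pin and stopped there, because the second one brought the pointer past the mark. The job was handed in at 28.4 s of the allowed 72 s.

- **Seating:** For each ring, the pan moved down together with it before I let go, so I judged both fully home. The averaged forces I read while lowering were under about 1 N. The last scene view shows both rings stacked flush.
- **Pointer against mark:** After ring 1 the pointer stood about 6.5 mm above the mark. After ring 2 it settled about 1.75 to 2 mm below it, measured against the 10 mm graduations with nothing touching the pan.
- **Disagreement:** Two of the four views after ring 2 at first looked level, because a graduation line merged with the pointer's upper edge. Rechecking the light/dark edge in one of them gave about 1.75 mm below, which agrees with the closer views.
- **Left alone:** The two spare rings were not touched, nor were the clip, the bystanders and the coloured look-alikes.

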